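# Press the peeler and the kitchen thermometer home in the sprung tool stand

### The job

Put the peeler and the folding thermometer away in the sloping wooden stand: press each one into the cutout of its own shape until it sits fully home on the cutout's floor, square and level with the insert. The insert floats on springy foam, so push firmly, but never so hard that the foam is squashed flat; leave the tin, the spice jar and the mug where they stand.

Things in the scene. Friction and masses are not known exactly. Their poses are not given: they have to be found in the camera images.
- peeler: Vegetable peeler with dark green grip, lying flat. Feels like a solid bar 170 long (own x), 24 wide (own y), 17 high (own z). Origin: centre of the underside. Either end may point either way in its cutout. 80 g, varies by a third. Grip it at mid length across its width.
- thermometer: White folding food thermometer, paddle-shaped, lying flat. Length along own y: a bar 22 wide (own x), 18 high from y = -75 to +44, then a square display head 40 wide from y = +43.5 to +83.5, same height. Origin: on the underside on the bar's centre line, the place to grip it (across own x). 90 g, varies by a third.
- stand: Wooden stand fixed to the worktop, 220 wide, 175 deep, 125 high. Origin on the worktop under its middle; own x away from the robot at yaw 0, own y to the left. Its tray slopes 30 degrees about own y: low edge to the robot (-x), high edge at the back. In it lies the light wood insert with dark floors (168 up the slope, 204 wide).
- slot_peeler (a point): Middle of the lower, straight cutout, on its floor. Frame: x up the slope, y along the cutout (left at yaw 0), z square out of the insert (30 degrees from vertical, leaning to the robot). Cutout 11 deep, 27 wide, 175 long; its walls stand only where |y| > 32 (see insert_mid). Seated: the peeler's origin is on this point, its length along y.
- slot_thermometer (a point): Middle of the upper, paddle-shaped cutout, on its floor, 78 up the slope from the other; same frame, 11 deep, walls only where |y| > 32. Its wide end (43 wide, y = +38 to +86) is on the +y side, its narrow end (25 wide) ends at y = -78. Seated: the thermometer's origin is on this point, its own x, y, z along those of this frame.
- insert (a joint): How far the insert is pressed down into its foam bed, along its -z, in m: 0 when nothing presses; 12 mm is squashed flat. The foam gives about 0.4 mm per newton (25 N: 10 mm), so the insert sinks while an item is being pushed in, and springs back when released; the two slot points move with it.
- tin: Plain tin, 66 across, 86 high, standing on the worktop: leave it alone. Origin: centre of the underside.
- spice_c: Spice jar, 46 across, 106 high: leave it alone. Origin: centre of the underside.
- mug_green: Two-tone mug, 86 across, 99 high: leave it alone. Origin: centre of the underside.
- insert_mid (a point): Middle of the insert's face, level with the cutout rims; same frame. A finger trough 64 wide (|y| < 32), 18 deep, crosses the whole insert, so an item can be held at its middle while it is pressed in. Sprung rubber ribs in the cutout walls squeeze the item by 1.5 a side: it goes in only under a push of about 8 to 16 N, and stays where it is left.

How it is judged:
At the end, for the whole second after the job is handed in: Peeler and thermometer each lie in their own cutout, right side up, underside within 2 mm of the cutout floor, origin within 6 mm of the slot point, square to it (length within 0.05 rad, level with the insert's face within 0.04 rad), released and at rest (distance between peeler and slot_peeler below 0.006 m and z of peeler in the frame of slot_peeler below 0.002 m and angle between the x axis of peeler and the y axis of slot_peeler, either way round below 0.05 rad and angle between the z axis of peeler and the z axis of slot_peeler, either way round below 0.04 rad and angle between each of peeler, thermometer's own z axis and vertical below 0.8 rad and distance between thermometer and slot_thermometer below 0.006 m and z of thermometer in the frame of slot_thermometer below 0.002 m and angle between the y axis of thermometer and the y axis of slot_thermometer, either way round below 0.05 rad and angle between the z axis of thermometer and the z axis of slot_thermometer, either way round below 0.04 rad and linear speed of each of peeler, thermometer below 0.02 m/s); the robot touches nothing.
It fails at once if the foam is squashed flat (insert pressed down more than 11.5 mm) (value of joint insert above 0.0115 m).
It fails at once if the tin, spice jar or mug is shifted by more than 20 mm (distance of any of tin, spice_c, mug_green from where it was at the start of the episode above 0.02 m).
It also fails if it takes over 58 s, if anything falls off the work surface, if the arm or the gripper's body presses on something with over 40 N, if the wrist force passes 120 N, or if a joint passes its speed limit or range.

### The arm

A 7-joint arm with a two-finger parallel gripper is mounted at the origin on a cart in front of the work surface, level with it; the furniture and walls round the work are solid. World frame = base frame: x ahead of the robot, y to its left, z up, the work surface at z = 0. Lengths are in m, angles in rad, forces in N, time in s.
With the tool pointing down it reaches from about 0.4 to 0.85 m from the base axis. Payload 4.5 kg.
Tool frame: the origin (TCP) lies midway between the tips of the shut fingers; the grasp point (between the pads) lies 19 mm behind it; z points along the fingers, y is the line along which they close (so a half turn about z gives the same grasp; the last joint's range is limited). The gripper opens to 88 mm and grips with 3 to 60 N. Pads are 18 mm wide; open, the fingers measure 123 mm over their backs; the gripper's body (75 mm by 187 mm) begins 45 mm behind the grasp point.
Start: joints at [1.161, 0.689, -0.195, 1.565, 0.157, 0.902, -0.215], TCP at [0.268, -0.564, 0.239] pointing down, gripper open.
Joint ranges: [-3.01, 3.01], [-0.46, 2.08], [-1.47, 1.51], [0.13, 2.56], [-1, 4.14], [0.04, 2.09], [-2.66, 2.66]. Speed limits (rad/s): [2.57, 2.57, 3.14, 3.14, 3.14, 3.14, 3.14].

### API

Orientations are given as a unit quaternion [x, y, z, w].
In Python, from plant import r gives the robot as it stands.
- The arm moves only by the tool carry_out, never from a script. Its argument "plan" is a list of rows, each an object with "rot": the turn, a rotation vector about the tool's x, y, z in rad, a list of three; "xyz": the shift along the tool's x, y, z in m, a list of three; "grip": the closure in counts, from 0 (fully open) to 255 (shut). In form: [{"rot": [wx, wy, wz], "xyz": [dx, dy, dz], "grip": grip}, ...]. A call has 1 to 8 rows; each row is the pose to reach, as a shift and turn from the pose commanded when the call began, along the tool's axes at that moment; what a row does not reach only later rows make up. A row lasts 1/12 s, in which the tool goes at most 41.7 mm and 7.16 degrees, less where a joint would pass 70% of its speed; a pose out of reach is approached as far as the arm can. A call with a gripper value outside its range is refused whole. The fingers move at their own pace and stop on an object; "squeeze" is the grip in N (left out, the last holds). Time passes only in rows, so rows that repeat a pose let the fingers close. It gives the time, the measured TCP pose, the force, the opening and the grip force at its end, in the units of the state.
- r.get_state(): the state, without advancing time (a new reading comes with each control period).
- r.snapshot(name): name is "scene" or "top"; returns the picture (400x640x3 uint8, red, green, blue); there is no depth.
- r.camera_params(name): a dict with "fx", "fy", "cx", "cy" (pixels), "position" and "attitude" of the camera in the world. Camera axes: x right, y down, z forward; pixel columns grow to the right and rows downward; lengths in m; the calibration is good to about 2 mm. A picture is of the moment at which its call begins. camera_params takes no time and is no camera call.
- r.finish_job(): hands the job in; it is judged then, once.
The state is a dict: "clock": time; "q": joint angles; "qd": joint speeds; "joint_torque": joint torques, N m; "tool_pos": TCP position; "eef_rot": TCP orientation; "contact_force": force on the tool from outside, world axes, zero at the start; "moment": the same for the moment, N m; "opening": opening from 0.0 (shut) to 1.0 (fully open); "finger_force": force on a finger pad.
Only numpy, scipy, OpenCV 4.12 (cv2) and the standard library are available. Lean on these libraries where they do the work, as an engineer would, in place of code of your own. Each camera call takes 0.05 s, during which the arm holds its last target. There are 200 camera calls.

## Working session

There is one attempt and no reset: what is moved stays moved. The work goes in short steps, Python scripts to look and compute and a tool call to move; the robot and the scene stay as the last step left them, time stands still between calls to the robot, and variables do not carry over. Pictures are saved under pics/ and viewed, at most 10 in all, crops included, and the job is handed in when it is done.

Besides the shell and the picture viewer there is one more tool, called by a JSON object that holds its "name" and its "arguments". carry_out: Moves the arm, as the interface text tells. Its arguments: {"type":"object","properties":{"plan":{"type":"array"},"squeeze":{"type":"number"}},"required":["plan"]}

```bash
ls; mkdir -p pics; python3 - <<'E'
from plant import r
import cv2
for n in("scene","top"):
    cv2.imwrite(f"pics/{n}0.png",r.snapshot(n)[:,:,::-1]); print(r.camera_params(n))
print(r.get_state())
E
```

```text
pics
{'fx': 397.36918570751436, 'fy': 397.36918570751436, 'cx': 317.3693551969891, 'cy': 200.15778633806923, 'position': array([0.03836492, 0.24186842, 0.75364501]), 'attitude': array([-0.43142408,  0.8180009 , -0.33361106,  0.18289739])}
{'fx': 399.06835807449056, 'fy': 399.06835807449056, 'cx': 317.55543938747616, 'cy': 201.3660067541931, 'position': array([ 0.44789894, -0.10939056,  1.00716534]), 'attitude': array([ 0.7123948 , -0.69960631,  0.03818142, -0.03983511])}
{'clock': 0.1, 'q': array([ 1.16080447,  0.68989549, -0.19453429,  1.56621984,  0.15730548,
        0.90251245, -0.21514214]), 'qd': array([-0.0001167 , -0.00167866, -0.00122526, -0.00086966, -0.00036031,
       -0.00266787,  0.00038157]), 'joint_torque': array([-3.99672543e-03, -5.28509617e+01, -1.27136920e+00, -1.53838992e+01,
       -5.25177084e-02,  2.03568969e-03,  5.71044131e-05]), 'tool_pos': array([ 0.26807891, -0.56396461,  0.23799887]), 'eef_rot': array([ 9.75476550e-01,  2.20101852e-01, -2.37288556e-04, -7.86382056e-04]), 'contact_force': array([-0.37639829,  0.95055119,  0.33567274]), 'moment': array([ 0.00068882,  0.0072661 , -0.03150496]), 'finger_force': 0.0, 'opening': 0.999736883489386}
```

View pics/scene0.png

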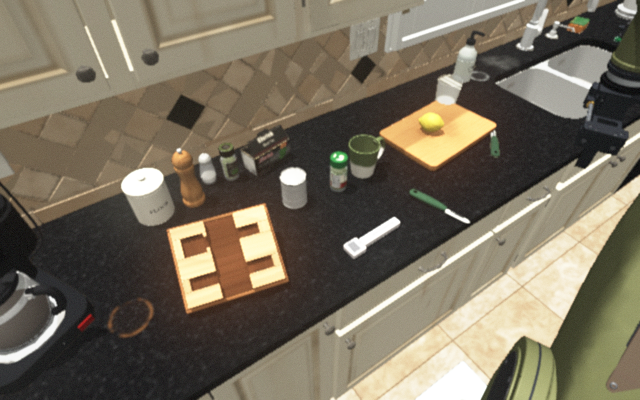

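View pics/top0.png

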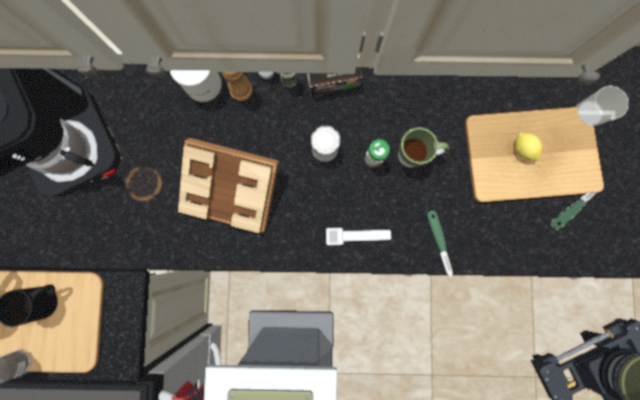

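The peeler is at about (440,243) and the thermometer at about (358,236) with its head to the left, both in the top view. The stand is near (228,187). I'll enlarge crops of the stand and the two items.

```bash
python3 - <<'E'
import cv2,numpy as np
t=cv2.imread("pics/top0.png");s=cv2.imread("pics/scene0.png")
a=cv2.resize(t[130:240,170:290],None,fx=5,fy=5,interpolation=cv2.INTER_CUBIC)
cv2.imwrite("pics/c1.png",a)
b=cv2.resize(s[195:315,160:295],None,fx=5,fy=5,interpolation=cv2.INTER_CUBIC)
cv2.imwrite("pics/c2.png",b)
E
```

```text
(no output)
```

View pics/c1.png

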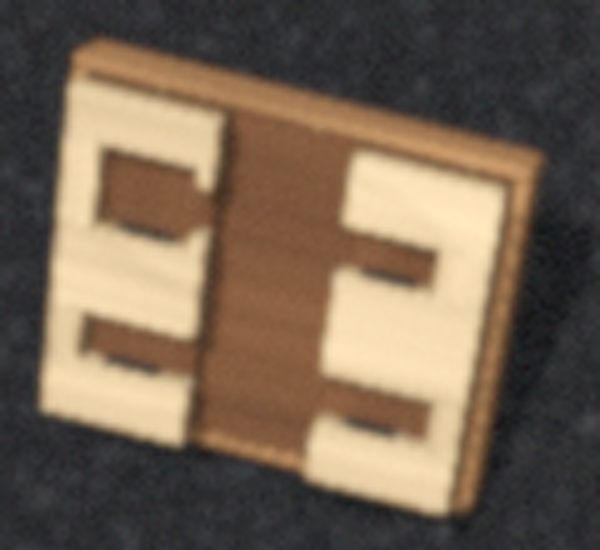

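View pics/c2.png

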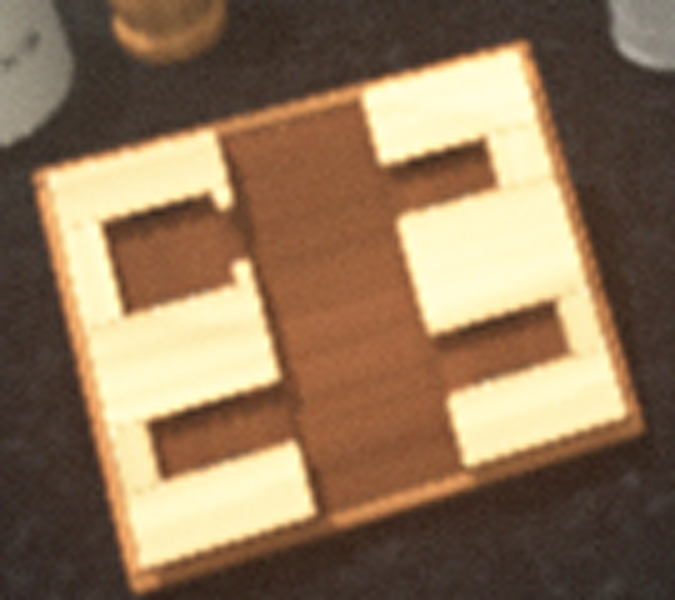

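The top crop shows the light insert with corners at about (68,80), (507,183), (42,412) and (450,515). In the scene crop they are at about (45,180), (528,52), (140,570) and (630,412). All the cutout rim corners are visible in both views, so I'll triangulate those points.

```bash
cat > h.py <<'E'
import numpy as np,cv2
from plant import r
from scipy.spatial.transform import Rotation as R
def P(n):
    c=r.camera_params(n);Rm=R.from_quat(c['attitude']).as_matrix()
    K=np.array([[c['fx'],0,c['cx']],[0,c['fy'],c['cy']],[0,0,1]])
    return K,Rm,np.array(c['position'])
def ray(n,uv,z):
    K,Rm,p=P(n);uv=np.atleast_2d(uv).astype(float)
    d=(Rm@np.linalg.inv(K)@np.c_[uv,np.ones(len(uv))].T).T
    return p+d*((z-p[2])/d[:,2])[:,None]
def tri(uva,uvb):
    M=[]
    for n in("top","scene"):
        K,Rm,p=P(n);M.append(K@np.c_[Rm.T,-Rm.T@p])
    X=cv2.triangulatePoints(M[0],M[1],np.array(uva,float).T,np.array(uvb,float).T)
    return (X[:3]/X[3]).T
def kabsch(m,w):
    a,b=m.mean(0),w.mean(0);rot,rs=R.align_vectors(w-b,m-a)
    return rot,b-rot.apply(a)
E
cat > m.py <<'E'
from h import *
T=np.array([(68,80),(507,183),(42,412),(450,515),(103,150),(98,222),(438,248),(434,285),(83,313),(82,350),(432,405),(428,437)])/5+[170,130]-.4
S=np.array([(45,180),(528,52),(140,570),(630,412),(107,222),(127,312),(488,142),(495,185),(150,428),(163,478),(558,305),(573,352)])/5+[160,195]-.4
W=tri(T,S)
m=np.array([(84,102,0),(84,-102,0),(-84,102,0),(-84,-102,0)])/1e3
rot,t=kabsch(m,W[:4]); print(t,rot.as_euler('ZYX'),"res",np.round(1e3*(rot.apply(m)+t-W[:4]),1).tolist())
print("cut",np.round(1e3*rot.inv().apply(W[4:]-t),1).tolist())
def item(n,lo,hi,box,z):
    img=cv2.imread(f"pics/{n}0.png");hsv=cv2.cvtColor(img,cv2.COLOR_BGR2HSV)
    M=cv2.inRange(hsv,lo,hi);Z=np.zeros_like(M);x0,y0,x1,y1=box;Z[y0:y1,x0:x1]=M[y0:y1,x0:x1]
    ys,xs=np.nonzero(Z);p=ray(n,np.c_[xs,ys],z)[:,:2]
    (c,s,a)=cv2.minAreaRect((p*1e3).astype(np.float32))
    k=cv2.fitLine((p*1e3).astype(np.float32),cv2.DIST_L2,0,.01,.01).ravel()
    return len(xs),np.round(c,1),np.round(s,1),round(a,2),"line",np.round(k,3),"yaw",round(float(np.arctan2(k[1],k[0])),3)
for n,b in(("top",(315,218,400,255)),("scene",(335,212,410,265))): print(n,"thermo",item(n,(0,0,110),(180,90,255),b,.018))
for n,b in(("top",(420,200,462,284)),("scene",(400,183,475,228))):
    print(n,"peeler all",item(n,(0,0,75),(180,255,255),b,.012)); print(n," green",item(n,(35,60,40),(95,255,255),b,.012))
E
python3 m.py
```

```text
[0.57366346 0.11767365 0.07577811] [-0.22853044 -0.47918262  0.01218733] res [[-0.3, -2.2, -0.8], [-0.3, 2.5, 0.5], [-0.4, -1.0, 0.8], [0.9, 0.8, -0.5]]
cut [[57.4, 83.3, 6.1], [19.5, 84.8, -0.9], [47.7, -77.0, 1.9], [28.5, -76.1, -2.1], [-29.3, 87.8, -3.6], [-50.1, 87.9, -7.2], [-30.6, -86.1, 0.2], [-50.8, -86.3, -6.1]]
top thermo (875, array([ 473.3, -208.8]), array([ 44.3, 160.8]), 1.04, 'line', array([ 5.10000e-02, -9.99000e-01,  4.74978e+02, -2.00013e+02],
      dtype=float32), 'yaw', -1.52)
scene thermo (823, array([ 471.8, -204.8]), array([ 48.5, 166.8]), 1.95, 'line', array([ 5.60000e-02, -9.98000e-01,  4.72043e+02, -1.93461e+02],
      dtype=float32), 'yaw', -1.515)
top peeler all (1045, array([ 451.2, -412.2]), array([100.7, 180.8]), 89.42, 'line', array([ 9.9400e-01,  1.1200e-01,  4.2867e+02, -4.1080e+02], dtype=float32), 'yaw', 0.113)
top  green (403, array([ 491.8, -402.1]), array([102.2,  27.6]), 14.87, 'line', array([ 9.55000e-01,  2.95000e-01,  4.93263e+02, -4.02539e+02],
      dtype=float32), 'yaw', 0.3)
scene peeler all (452, array([ 459.7, -396.8]), array([181.7, 125.7]), 50.77, 'line', array([ 9.76000e-01,  2.18000e-01,  4.55659e+02, -4.08871e+02],
      dtype=float32), 'yaw', 0.22)
scene  green (281, array([ 490.8, -401.4]), array([103.8,  30.6]), 14.65, 'line', array([ 9.63000e-01,  2.69000e-01,  4.90375e+02, -4.01657e+02],
      dtype=float32), 'yaw', 0.272)
```

```bash
python3 - <<'E'
import cv2,numpy as np
t=cv2.imread("pics/top0.png");s=cv2.imread("pics/scene0.png")
f=lambda a,k:cv2.resize(a,None,fx=k,fy=k,interpolation=cv2.INTER_CUBIC)
a=f(t[205:280,320:460],5);b=f(s[180:265,335:475],5)[:, :700]
cv2.imwrite("pics/c3.png",f(np.vstack([a,b]),.75))
E
```

```text
(no output)
```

View pics/c3.png

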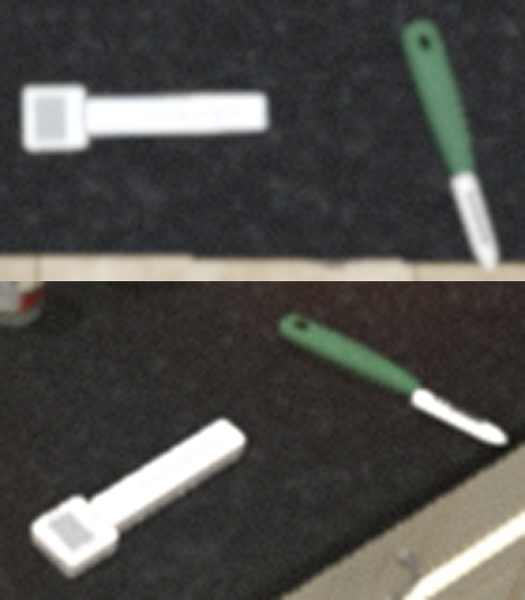

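```bash
cat > m2.py <<'E'
from h import *
from scipy.optimize import least_squares
exec(open('m.py').read().split("W=tri")[0].split("import *")[1])
mod=np.array([(84,102),(84,-102),(-84,102),(-84,-102),(39+21.5,86),(39-21.5,86),(39+12.5,-78),(39-12.5,-78),(-39+13.5,87.5),(-39-13.5,87.5),(-39+13.5,-87.5),(-39-13.5,-87.5)])/1e3
mod=np.c_[mod,np.zeros(12)]
def pose(p): return R.from_euler('ZY',[p[3],-np.pi/6]),p[:3]
def rep(p,sh=0):
    rot,t=pose(p);W=rot.apply(mod)+t;o=[]
    for n,uv in(("top",T),("scene",S)):
        K,Rm,c=P(n);x=(W-c)@Rm@K.T;o.append(x[:,:2]/x[:,2:]-uv)
    return np.array(o)
s=least_squares(lambda p:rep(p).ravel(),[.574,.118,.076,-.228],loss='soft_l1')
print("insert_mid",s.x);print(np.round(s.fun.reshape(2,12,2),1).tolist())
rot,t=pose(s.x)
for nm,x in(("peeler",-.039),("thermo",.039)):print(nm,rot.apply([x,0,-.011])+t)
f=lambda a:np.array(a)/3.75+[320,205]-.4
g=lambda a:(np.array(a)-[0,281.25])/3.75+[335,180]-.4
print("peeler ends",tri(f([(420,18),(490,268),(461,173)]),g([(283,325),(505,442),(417,388)])))
c=f([(267,93),(267,131),(22,87),(86,85),(86,150),(24,151)])
print("thermo top corners",np.round(ray("top",c,.018)*1e3,1).tolist())
d=g([(224,418),(246,441),(70,565),(33,535),(85,495),(118,540)])
print("scene",np.round(ray("scene",d,.018)*1e3,1).tolist())
E
python3 m2.py
```

```text
insert_mid [ 0.57364351  0.11794971  0.07497627 -0.2319115 ]
[[[0.8, 0.5], [-0.7, 1.7], [0.6, -1.1], [-0.7, -1.1], [-0.4, -2.2], [-0.9, 0.5], [0.7, -0.8], [-0.1, 1.6], [-0.0, -1.4], [-0.7, 1.3], [0.8, -1.7], [-0.1, 1.8]], [[1.0, -0.2], [-2.0, -0.1], [1.4, 0.1], [-0.1, 0.6], [-1.0, -0.3], [-0.1, 1.3], [-0.3, -1.5], [1.5, 0.6], [-0.4, -1.7], [0.3, 1.0], [-0.1, -2.0], [0.5, 0.5]]]
peeler [0.54612547 0.12444838 0.04594999]
thermo [0.61186706 0.10892281 0.08494999]
peeler ends [[ 0.5442115  -0.39453674  0.00176202]
 [ 0.37841862 -0.43973149 -0.0007905 ]
 [ 0.44057426 -0.41800995  0.01110463]]
thermo top corners [[491.0, -288.5, 18.0], [466.0, -288.5, 18.0], [492.0, -126.9, 18.0], [494.1, -169.1, 18.0], [451.5, -169.6, 18.0], [450.1, -128.8, 18.0]]
scene [[490.2, -286.5, 18.0], [466.7, -284.6, 18.0], [452.5, -127.8, 18.0], [483.8, -123.0, 18.0], [490.7, -169.4, 18.0], [450.8, -164.0, 18.0]]
```

The crop shows the thermometer's top face corners clearly, and both ends of the peeler, with its grip pointing away from the robot. I'll rectify the insert face from both views to read the cutout rims properly.

```bash
cat > rect.py <<'E'
from h import *
p=[.57364,.11795,.07498,-.2319]
rot=R.from_euler('ZY',[p[3],-np.pi/6]);t=np.array(p[:3])
def rect(n,img,k=1.8):
    # pixel (c,r): y=(110-c/k), x=(90-r/k) mm
    K,Rm,c=P(n);q=np.float32([(0,0),(220*k,0),(220*k,180*k),(0,180*k)])
    W=rot.apply(np.c_[90-q[:,1]/k,110-q[:,0]/k,np.zeros(4)]/1e3)+t
    x=(W-c)@Rm@K.T;uv=(x[:,:2]/x[:,2:]).astype(np.float32)
    H=cv2.getPerspectiveTransform(uv,q)
    return cv2.warpPerspective(img,H,(int(220*k),int(180*k)),flags=cv2.INTER_CUBIC)
E
python3 - <<'E'
from rect import *
o=[]
for n in("top","scene"):
    im=cv2.imread(f"pics/{n}0.png");a=rect(n,im)
    for x in(84,60.5,51.5,26.5,17.5,-25.5,-52.5,-84):
        cv2.line(a,(0,int((90-x)*1.8)),(8,int((90-x)*1.8)),(0,255,0),1);cv2.line(a,(386,int((90-x)*1.8)),(395,int((90-x)*1.8)),(0,255,0),1)
    o.append(a)
    g=rect(n,im,4.)[:,:,0].astype(int)
    for y in(65,45,-45,-65):
        pr=np.median(g[:,int((110-y-4)*4):int((110-y+4)*4)],axis=1)
        print(n,y,[int(pr[int((90-x)*4)]) for x in range(88,-89,-2)])
cv2.imwrite("pics/r1.png",np.hstack(o))
E
```

```text
top 65 [89, 121, 146, 161, 167, 166, 163, 162, 164, 167, 169, 170, 170, 166, 150, 116, 77, 54, 55, 58, 62, 60, 59, 62, 61, 60, 61, 59, 60, 61, 61, 59, 58, 59, 72, 103, 135, 158, 167, 170, 169, 168, 166, 165, 164, 164, 168, 172, 176, 177, 177, 177, 176, 175, 176, 177, 173, 155, 122, 87, 65, 60, 61, 60, 62, 63, 60, 59, 60, 75, 101, 132, 155, 167, 173, 176, 179, 181, 179, 177, 173, 171, 170, 169, 167, 159, 142, 109, 74]
top 45 [88, 120, 148, 163, 167, 165, 163, 164, 164, 165, 168, 169, 170, 166, 151, 121, 81, 61, 61, 65, 67, 65, 63, 63, 63, 61, 61, 63, 64, 63, 63, 64, 63, 71, 96, 125, 150, 163, 168, 171, 173, 175, 175, 171, 166, 164, 166, 168, 171, 174, 176, 176, 174, 174, 175, 176, 172, 156, 127, 91, 65, 61, 64, 64, 63, 62, 64, 67, 83, 109, 132, 149, 164, 171, 173, 176, 179, 179, 176, 173, 171, 171, 170, 170, 170, 163, 146, 117, 81]
top -45 [90, 123, 153, 174, 184, 186, 184, 182, 181, 179, 180, 182, 182, 182, 181, 179, 179, 179, 173, 150, 116, 76, 60, 64, 66, 66, 66, 65, 65, 68, 86, 116, 143, 163, 173, 175, 177, 179, 180, 180, 180, 180, 181, 181, 181, 180, 180, 181, 183, 184, 185, 186,
[... 1596 characters left out ...]
 192, 197, 198, 202, 205, 205, 206, 207, 206, 207, 210, 209, 207, 207, 211, 210, 212, 214, 215, 212, 208, 201, 196, 191, 167, 103, 51, 36, 42, 47, 53, 59, 62, 62, 61, 61, 58, 70, 122, 177, 190, 195, 198, 202, 204, 204, 195, 191, 188, 187, 187, 190, 189, 161, 102, 57, 56]
scene -65 [89, 142, 189, 210, 215, 213, 212, 213, 217, 216, 210, 208, 202, 198, 197, 201, 203, 194, 151, 79, 41, 35, 39, 49, 52, 55, 60, 59, 56, 61, 94, 152, 187, 195, 199, 201, 202, 204, 204, 201, 203, 206, 207, 207, 206, 206, 208, 209, 210, 212, 212, 210, 205, 197, 191, 187, 167, 111, 50, 36, 43, 43, 52, 56, 58, 56, 58, 57, 58, 62, 104, 160, 186, 192, 198, 202, 206, 203, 196, 191, 188, 187, 190, 192, 192, 168, 108, 60, 56]
```

View pics/r1.png

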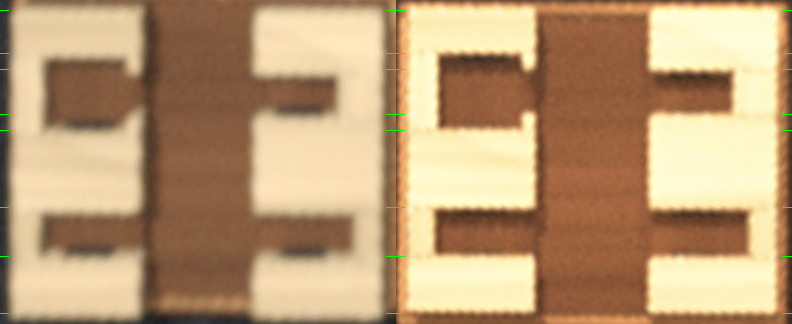

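The rectified views agree on the insert pose to about 1–2 mm; the paddle cutout is upper left and the straight cutout is below it. I'll start with the peeler.

```bash
cat > go.py <<'E'
from h import *
import sys
# go.py x y z yaw_of_tool_y slope_tilt : tool z = down tilted forward along slot x (about horizontal axis) 
def down(yaw): return R.from_matrix(np.c_[[-np.sin(yaw),np.cos(yaw),0],[np.cos(yaw),np.sin(yaw),0],[0,0,-1]]*np.array([1,1,1]))
def target(yaw,tilt):
    y=np.array([np.cos(yaw),np.sin(yaw),0]);z=np.array([0,0,-1.]);x=np.cross(y,z)
    # tilt: tool y rises by tilt, z leans forward
    return R.from_matrix(np.c_[x,y,z])*R.from_rotvec([-tilt,0,0])
def delta(pos,rot):
    s=r.get_state();q=R.from_quat(s['eef_rot'])
    return np.round((q.inv()*rot).as_rotvec(),3).tolist(),np.round(q.inv().apply(np.array(pos)-s['tool_pos']),4).tolist(),s
if __name__=="__main__":
    a=[float(v) for v in sys.argv[1:]]
    rot=target(a[3],a[4]);print("tool y",rot.as_matrix()[:,1].round(2),"z",rot.as_matrix()[:,2].round(2))
    d=delta(a[:3],rot);print(d[0],d[1],d[2]['clock'],d[2]['tool_pos'].round(4))
E
python3 go.py .461 -.417 .08 -1.305 0; python3 go.py .546 .124 .1 -.232 .5236
```

```text
tool y [ 0.26 -0.96  0.  ] z [ 0.  0. -1.]
[-0.002, 0.0, 0.178] [0.2374, -0.0496, 0.1581] 0.1 [ 0.2681 -0.564   0.238 ]
tool y [ 0.84 -0.2   0.5 ] z [ 0.49 -0.11 -0.87]
[-0.489, 0.234, -0.874] [0.5464, -0.5017, 0.1388] 0.1 [ 0.2681 -0.564   0.238 ]
```

{"name": "carry_out", "arguments": {"plan": [{"rot":[0,0,0.178],"xyz":[0.237,-0.05,0.158],"grip":0},{"rot":[0,0,0.178],"xyz":[0.237,-0.05,0.158],"grip":0},{"rot":[0,0,0.178],"xyz":[0.237,-0.05,0.158],"grip":0},{"rot":[0,0,0.178],"xyz":[0.237,-0.05,0.158],"grip":0},{"rot":[0,0,0.178],"xyz":[0.237,-0.05,0.158],"grip":0},{"rot":[0,0,0.178],"xyz":[0.237,-0.05,0.158],"grip":0},{"rot":[0,0,0.178],"xyz":[0.237,-0.05,0.158],"grip":0},{"rot":[0,0,0.178],"xyz":[0.237,-0.05,0.158],"grip":0}], "squeeze": 20}}

```text
clock: 0.77
tool_pos: [0.4671, -0.4077, 0.0763]
eef_rot: [0.99, 0.138, 0.001, -0.005]
contact_force: [1.0, 1.3, -0.1]
opening: 1.003
finger_force: 0.0
```

```bash
python3 go.py .461 -.417 .004 -1.305 0
```

```text
tool y [ 0.26 -0.96  0.  ] z [ 0.  0. -1.]
[-0.009, -0.003, 0.012] [-0.0087, 0.0079, 0.0722] 0.7667 [ 0.4671 -0.4077  0.0763]
```

{"name": "carry_out", "arguments": {"plan": [{"rot":[0,0,0],"xyz":[0,0,0],"grip":0},{"rot":[0,0,0],"xyz":[0,0,0.03],"grip":0},{"rot":[0,0,0],"xyz":[0,0,0.06],"grip":0},{"rot":[0,0,0],"xyz":[0,0,0.074],"grip":0},{"rot":[0,0,0],"xyz":[0,0,0.075],"grip":0},{"rot":[0,0,0],"xyz":[0,0,0.075],"grip":0}]}}

```text
clock: 1.27
tool_pos: [0.4599, -0.4183, 0.0057]
eef_rot: [0.991, 0.132, -0.001, -0.0]
contact_force: [-0.1, -0.2, -0.3]
opening: 0.999
finger_force: 0.0
```

```bash
python3 go.py .461 -.417 .004 -1.305 0
```

```text
tool y [ 0.26 -0.96  0.  ] z [ 0.  0. -1.]
[-0.0, 0.001, -0.001] [0.0014, -0.001, 0.0017] 1.2667 [ 0.4599 -0.4183  0.0057]
```

{"name": "carry_out", "arguments": {"plan": [{"rot":[0,0,0],"xyz":[0,0,0.001],"grip":255},{"rot":[0,0,0],"xyz":[0,0,0.001],"grip":255},{"rot":[0,0,0],"xyz":[0,0,0.001],"grip":255},{"rot":[0,0,0],"xyz":[0,0,0.001],"grip":255},{"rot":[0,0,0],"xyz":[0,0,0.001],"grip":255},{"rot":[0,0,0],"xyz":[0,0,0.001],"grip":255},{"rot":[0,0,0],"xyz":[0,0,0.001],"grip":255},{"rot":[0,0,0],"xyz":[0,0,0.001],"grip":255}], "squeeze": 50}}

```text
clock: 1.93
tool_pos: [0.461, -0.4175, 0.0048]
eef_rot: [0.991, 0.133, 0.0, 0.0]
contact_force: [-0.2, 0.4, -0.0]
opening: 0.419
finger_force: 0.0
```

```bash
python3 go.py .461 -.417 .25 -1.305 0;python3 - <<'E'
from h import *
cv2.imwrite("pics/g_top.png",r.snapshot("top")[:,:,::-1])
E
```

```text
tool y [ 0.26 -0.96  0.  ] z [ 0.  0. -1.]
[0.0, -0.0, 0.0] [0.0001, -0.0005, -0.2452] 1.9333 [ 0.461  -0.4175  0.0048]
```

{"name": "carry_out", "arguments": {"plan": [{"rot":[0,0,0],"xyz":[0,0,0],"grip":255},{"rot":[0,0,0],"xyz":[0,0,0],"grip":255},{"rot":[0,0,0],"xyz":[0,0,0],"grip":255},{"rot":[0,0,0],"xyz":[0,0,0],"grip":255},{"rot":[0,0,0],"xyz":[0,0,0],"grip":255}]}}

```text
clock: 2.4
tool_pos: [0.4609, -0.4174, 0.0047]
eef_rot: [0.991, 0.133, -0.0, -0.0]
contact_force: [-0.6, -0.0, -0.0]
opening: 0.279
finger_force: 49.7
```

```bash
python3 go.py .461 -.417 .25 -1.305 0
```

```text
tool y [ 0.26 -0.96  0.  ] z [ 0.  0. -1.]
[-0.0, 0.0, 0.0] [0.0002, -0.0004, -0.2453] 2.4 [ 0.4609 -0.4174  0.0047]
```

{"name": "carry_out", "arguments": {"plan": [{"rot":[0,0,0],"xyz":[0,0,-0.04],"grip":255},{"rot":[0,0,0],"xyz":[0,0,-0.08],"grip":255},{"rot":[0,0,0],"xyz":[0,0,-0.12],"grip":255},{"rot":[0,0,0],"xyz":[0,0,-0.16],"grip":255},{"rot":[0,0,0],"xyz":[0,0,-0.2],"grip":255},{"rot":[0,0,0],"xyz":[0,0,-0.22],"grip":255},{"rot":[0,0,0],"xyz":[0,0,-0.22],"grip":255}]}}

```text
clock: 2.98
tool_pos: [0.4634, -0.4198, 0.2304]
eef_rot: [0.991, 0.132, 0.004, 0.004]
contact_force: [0.4, 0.6, -1.3]
opening: 0.276
finger_force: 49.7
```

```bash
cat > over.py <<'E'
from go import *
# over.py x y h : item underside at insert-frame (x,y) mm, h mm above face; 4th: extra yaw, 5th: tip-to-underside mm
a=[float(v) for v in sys.argv[1:]]
mid=np.array([.57364,.11795,.07498]);yw=-.2319
F=R.from_euler('ZY',[yw,-np.pi/6])
rot=target(yw,np.pi/6)
rot=F*R.from_rotvec([0,0,a[3]])*F.inv()*rot
d=delta(mid+F.apply(np.array([a[0],a[1],a[2]+a[4]])/1e3),rot)
s=d[2];q=R.from_quat(s['eef_rot'])
cur=F.inv().apply(s['tool_pos']-mid)*1e3
print("delta",d[0],d[1],"t",round(s['clock'],2))
print("now item at",(cur-[0,0,a[4]]).round(1),"rot err",np.round((F.inv()*q*target(yw,np.pi/6).inv()*F).as_rotvec(),3),"F ins",F.inv().apply(s['contact_force']).round(1),"M",F.inv().apply(s['moment']).round(2),"open",round(s['opening']*88,1),s['finger_force'])
E
python3 over.py -39 0 60 0 4.7
```

```text
delta [-0.461, 0.28, -1.048] [0.1885, -0.5226, 0.1155] t 2.98
now item at [  91.9 -548.7  121.8] rot err [-0.28   0.461 -1.048] F ins [-0.4  0.7 -1.2] M [-0.01  0.   -0.01] open 24.3 49.69007670879364
```

{"name": "carry_out", "arguments": {"plan": [{"rot":[-0.03,0.02,-0.07],"xyz":[0.015,-0.035,0],"grip":255},{"rot":[-0.06,0.04,-0.15],"xyz":[0.03,-0.07,0],"grip":255},{"rot":[-0.09,0.055,-0.22],"xyz":[0.045,-0.11,0],"grip":255},{"rot":[-0.12,0.07,-0.3],"xyz":[0.06,-0.15,0],"grip":255},{"rot":[-0.15,0.09,-0.38],"xyz":[0.075,-0.19,0],"grip":255},{"rot":[-0.18,0.11,-0.45],"xyz":[0.09,-0.23,0],"grip":255},{"rot":[-0.21,0.13,-0.53],"xyz":[0.1,-0.27,0],"grip":255},{"rot":[-0.24,0.145,-0.6],"xyz":[0.115,-0.31,0],"grip":255}]}}

```text
clock: 3.65
tool_pos: [0.488, -0.0932, 0.2237]
eef_rot: [0.899, 0.417, 0.085, 0.106]
contact_force: [0.4, -0.1, -1.0]
opening: 0.276
finger_force: 49.7
```

```bash
python3 over.py -39 0 60 0 4.7
```

```text
delta [-0.239, 0.119, -0.451] [0.1801, -0.1562, 0.0862] t 3.65
now item at [  44.2 -225.2  141.5] rot err [-0.119  0.239 -0.451] F ins [-0.2  0.  -1.1] M [ 0.05  0.15 -0.06] open 24.3 49.687925577163696
```

{"name": "carry_out", "arguments": {"plan": [{"rot":[-0.239,0.119,-0.451],"xyz":[0.18,-0.156,0.086],"grip":255},{"rot":[-0.239,0.119,-0.451],"xyz":[0.18,-0.156,0.086],"grip":255},{"rot":[-0.239,0.119,-0.451],"xyz":[0.18,-0.156,0.086],"grip":255},{"rot":[-0.239,0.119,-0.451],"xyz":[0.18,-0.156,0.086],"grip":255},{"rot":[-0.239,0.119,-0.451],"xyz":[0.18,-0.156,0.086],"grip":255},{"rot":[-0.239,0.119,-0.451],"xyz":[0.18,-0.156,0.086],"grip":255},{"rot":[-0.239,0.119,-0.451],"xyz":[0.18,-0.156,0.086],"grip":255},{"rot":[-0.239,0.119,-0.451],"xyz":[0.18,-0.156,0.086],"grip":255}]}}

```text
clock: 4.32
tool_pos: [0.4782, -0.0333, 0.1745]
eef_rot: [0.833, 0.519, 0.084, 0.174]
contact_force: [-0.1, -0.7, -1.9]
opening: 0.277
finger_force: 49.7
```

```bash
python3 over.py -39 0 20 0 4.7
```

```text
delta [-0.14, 0.139, -0.191] [0.1712, -0.0596, 0.0736] t 4.32
now item at [  -0.5 -169.2  110.5] rot err [-0.139  0.14  -0.191] F ins [-0.9 -0.7 -1.6] M [-0.04  0.44 -0.07] open 24.4 49.691213965415955
```

```bash
python3 - <<'E'
from plant import r
s=r.get_state();print(s['q'].round(2),s['qd'].round(2),s['joint_torque'].round(1))
E
```

```text
[-0.12  0.59 -0.14  2.38  1.85  0.36 -2.49] [ 0.21  0.35 -1.26  0.4   2.14  1.15 -2.18] [ -1.6 -41.    2.6  -6.2  -1.8  -0.4   2.3]
```

{"name": "carry_out", "arguments": {"plan": [{"rot":[-0.14,0.139,-0.191],"xyz":[0.171,-0.06,0.02],"grip":255},{"rot":[-0.14,0.139,-0.191],"xyz":[0.171,-0.06,0.02],"grip":255},{"rot":[-0.14,0.139,-0.191],"xyz":[0.171,-0.06,0.02],"grip":255},{"rot":[-0.14,0.139,-0.191],"xyz":[0.171,-0.06,0.02],"grip":255}]}}

```text
clock: 4.65
tool_pos: [0.4973, 0.0788, 0.1382]
eef_rot: [0.758, 0.599, 0.159, 0.203]
contact_force: [1.2, -0.1, -1.7]
opening: 0.278
finger_force: 49.7
```

```bash
python3 over.py -39 0 60 0 4.7;python3 - <<'E'
from plant import r
s=r.get_state();print(s['q'].round(2),s['qd'].round(2),s['joint_torque'].round(1))
E
```

```text
delta [-0.003, 0.003, -0.0] [0.0557, -0.0139, 0.0225] t 4.65
now item at [-25.  -55.7  82.7] rot err [-0.003  0.003 -0.   ] F ins [ 0.2  0.2 -2. ] M [-0.06  0.42  0.  ] open 24.5 49.689223766326904
[ 0.02  0.83 -0.82  2.44  1.94  0.99 -2.64] [-0.31  0.88 -1.44 -0.32 -0.47  1.53 -0.06] [  1.8 -47.6  -4.4  -0.3   1.6   0.3   0. ]
```

{"name": "carry_out", "arguments": {"plan": [{"rot":[0,0,0],"xyz":[0.0,0.0,-0.02],"grip":255},{"rot":[0,0,0],"xyz":[0.0,0.0,-0.02],"grip":255},{"rot":[0,0,0],"xyz":[0.0,0.0,-0.02],"grip":255},{"rot":[0,0,0],"xyz":[0.0,0.0,-0.02],"grip":255}]}}

```text
clock: 4.98
tool_pos: [0.4899, 0.0829, 0.1571]
eef_rot: [0.758, 0.599, 0.16, 0.204]
contact_force: [-0.2, 0.2, -0.0]
opening: 0.276
finger_force: 49.7
```

```bash
python3 over.py -39 0 60 0 4.7;python3 - <<'E'
from plant import r
s=r.get_state();print(s['q'].round(2),s['qd'].round(2),s['tool_pos'])
E
```

```text
delta [0.001, 0.001, -0.001] [0.0534, -0.0166, 0.0431] t 4.98
now item at [-22.5 -53.3 103.2] rot err [-0.001 -0.001 -0.001] F ins [-0.2  0.1  0.1] M [-0.08  0.47  0.02] open 24.3 49.690024852752686
[ 0.01  0.78 -0.82  2.45  1.9   0.96 -2.63] [ 0.   -0.02  0.01 -0.   -0.    0.    0.  ] [0.48991279 0.08291036 0.15713973]
```

{"name": "carry_out", "arguments": {"plan": [{"rot":[0,0,0.12],"xyz":[0,0,-0.01],"grip":255},{"rot":[0,0,0.24],"xyz":[0,0,-0.02],"grip":255},{"rot":[0,0,0.36],"xyz":[0,0,-0.02],"grip":255},{"rot":[0,0,0.48],"xyz":[0,0,-0.02],"grip":255},{"rot":[0,0,0.6],"xyz":[0,0,-0.02],"grip":255},{"rot":[0,0,0.72],"xyz":[0,0,-0.02],"grip":255},{"rot":[0,0,0.84],"xyz":[0,0,-0.02],"grip":255},{"rot":[0,0,0.96],"xyz":[0,0,-0.02],"grip":255}]}}

```text
clock: 5.65
tool_pos: [0.5321, 0.0561, 0.2115]
eef_rot: [0.927, 0.317, 0.174, 0.1]
contact_force: [0.5, 0.3, -0.5]
opening: 0.28
finger_force: 49.7
```

{"name": "carry_out", "arguments": {"plan": [{"rot":[0,0,0.12],"xyz":[0,0,0],"grip":255},{"rot":[0,0,0.24],"xyz":[0,0,0],"grip":255},{"rot":[0,0,0.36],"xyz":[0,0,0],"grip":255},{"rot":[0,0,0.48],"xyz":[0,0,0],"grip":255},{"rot":[0,0,0.6],"xyz":[0,0,0],"grip":255},{"rot":[0,0,0.72],"xyz":[0,0,0],"grip":255},{"rot":[0,0,0.84],"xyz":[0,0,0],"grip":255},{"rot":[0,0,0.96],"xyz":[0,0,0],"grip":255}]}}

```text
clock: 6.32
tool_pos: [0.5324, 0.0568, 0.2141]
eef_rot: [0.979, 0.1, 0.167, 0.061]
contact_force: [-0.4, 0.8, -1.8]
opening: 0.275
finger_force: 49.7
```

```bash
sed -i 's/^rot=target(yw,np.pi\/6)$/rot=target(yw,np.pi\/6)*R.from_rotvec([0,0,np.pi])/; s/\*target(yw,np.pi\/6).inv()/*(target(yw,np.pi\/6)*R.from_rotvec([0,0,np.pi])).inv()/' over.py; echo 'print("q",s["q"].round(2))'>>over.py; python3 over.py -39 0 60 0 4.7
```

```text
delta [0.111, 0.163, 2.002] [-0.0373, -0.0939, 0.0817] t 6.32
now item at [ 47.  -69.  128.8] rot err [0.163 0.111 2.002] F ins [-1.4  0.7 -1.3] M [ 0.03  0.52 -0.06] open 24.2 49.68261659145355
q [-0.31  0.53  0.01  2.19  1.    0.22 -2.63]
```

```bash
cat > kin.py <<'E'
import numpy as np,itertools
from scipy.spatial.transform import Rotation as R
D=[([1.16080447,.68989549,-.19453429,1.56621984,.15730548,.90251245,-.21514214],[.97547655,.220101852,-.000237288,-.00078638]),
([-.12,.59,-.14,2.38,1.85,.36,-2.49],[.833,.519,.084,.174]),
([.02,.83,-.82,2.44,1.94,.99,-2.64],[.758,.599,.159,.203]),
([.01,.78,-.82,2.45,1.90,.96,-2.63],[.758,.599,.16,.204]),
([-.31,.53,.01,2.19,1.0,.22,-2.63],[.979,.1,.167,.061])]
def fk(q,sg): 
    q=np.array(q)*sg
    return R.from_euler('ZYZYZYZ',q) if 0 else np.prod([R.from_euler('ZYZYZYZ'[i],q[i]) for i in range(7)])
if __name__=="__main__":
    res=[]
    for sg in itertools.product([1,-1],repeat=7):
        E=[fk(q,sg).inv()*R.from_quat(o) for q,o in D]
        m=R.concatenate(E).mean();res.append((max((m.inv()*e).magnitude() for e in E),sg,m.as_rotvec().round(2)))
    for x in sorted(res,key=lambda x:x[0])[:3]:print(x)
E
python3 kin.py
```

```text
(0.012569990462861677, (-1, 1, -1, 1, -1, 1, -1), array([-0.  ,  0.  ,  1.57]))
(0.6597958141224999, (-1, -1, -1, -1, -1, -1, -1), array([-0.59, -0.42,  1.51]))
(0.9012315800826513, (-1, 1, 1, 1, -1, 1, -1), array([-0.44,  0.6 ,  1.25]))
```

```bash
cat >> kin.py <<'E'
sg=np.array([-1,1,-1,1,-1,1,-1])
PO=np.array([[.26807891,-.56396461,.23799887],[.4782,-.0333,.1745],[.4973,.0788,.1382],[.4899,.0829,.1571],[.5324,.0568,.2141]])
def frames(q):
    Rs=[R.identity()]
    for i in range(7):Rs.append(Rs[-1]*R.from_euler('ZYZYZYZ'[i],q[i]*sg[i]))
    return Rs
def basis(q):
    Rs=frames(q);ex=[1,0,0];ez=[0,0,1]
    return np.array([ez,Rs[2].apply(ez),Rs[2].apply(ex),Rs[4].apply(ez),Rs[4].apply(ex),Rs[6].apply(ez),Rs[6].apply(ex)]).T
def fit():
    A=np.vstack([basis(q)for q,_ in D]);b=PO.ravel()
    A=A[:,[0,1,3,5]];x=np.linalg.lstsq(A,b,rcond=None)[0];return x,(A@x-b).reshape(-1,3)
def FK(q,x): return basis(q)[:,[0,1,3,5]]@x,frames(q)[7]*R.from_rotvec([0,0,np.pi/2])
LO=np.array([-3.01,-.46,-1.47,.13,-1,.04,-2.66]);HI=np.array([3.01,2.08,1.51,2.56,4.14,2.09,2.66])
def ik(pos,rot,x,seeds=150):
    from scipy.optimize import least_squares
    g=np.random.default_rng(0);out=[]
    for k in range(seeds):
        def f(q):
            p,o=FK(q,x);return np.r_[(p-pos)*5,(o.inv()*rot).as_rotvec()]
        s=least_squares(f,g.uniform(LO,HI),bounds=(LO,HI))
        if np.abs(s.fun).max()<2e-3:out.append((np.min(np.r_[s.x-LO,HI-s.x]),s.x.round(2)))
    return sorted(out,key=lambda v:-v[0])
E
python3 - <<'E'
from kin import *
x,e=fit();print(x.round(4),(e*1e3).round(0).tolist())
from go import target
F=R.from_euler('ZY',[-.2319,-np.pi/6]);mid=np.array([.57364,.11795,.07498])
for nm,sx in(("peel",-.039),("therm",.039)):
  for h in(0,np.pi):
    rot=target(-.2319,np.pi/6)*R.from_rotvec([0,0,h])
    for q in ik(mid+F.apply([sx,0,.06]),rot,x,60)[:6]:print(nm,h,q)
E
```

```text
[0.3956 0.5493 0.3241 0.393 ] [[27.0, 43.0, -13.0], [-2.0, 29.0, -5.0], [16.0, 23.0, 15.0], [14.0, 19.0, 12.0], [-9.0, 29.0, -9.0]]
peel 0 (np.float64(0.12949570531920163), array([-0.8 ,  0.88,  0.52,  2.43,  3.23,  0.5 ,  2.3 ]))
peel 0 (np.float64(0.12942703538314104), array([-0.87,  0.92,  0.67,  2.43,  3.46,  0.52,  2.06]))
peel 0 (np.float64(0.1293478702851516), array([-0.84,  0.9 ,  0.6 ,  2.43,  3.36,  0.51,  2.16]))
peel 0 (np.float64(0.12934784629988094), array([-0.92,  0.95,  0.76,  2.43,  3.61,  0.56,  1.91]))
peel 0 (np.float64(0.1293478313692913), array([-0.85,  0.91,  0.63,  2.43,  3.41,  0.51,  2.12]))
peel 0 (np.float64(0.1293478140693396), array([-0.89,  0.93,  0.71,  2.43,  3.54,  0.54,  1.99]))
peel 3.141592653589793 (np.float64(0.12972453890907776), array([ 0.03,  1.09, -1.09,  2.43,  1.89,  1.35,  0.49]))
peel 3.141592653589793 (np.float64(0.12937553817019198), array([-0.63,  0.83,  0.21,  2.43,  2.76,  0.54, -0.37]))
peel 3.141592653589793 (np.float64(0.12935044450536637), array([-0.38,  0.83, -0.22,  2.43,  2.32,  0.71,  0.06]))
peel 3.141592653589793 (np.float
[... 902 characters left out ...]
2.34]))
therm 3.141592653589793 (np.float64(0.3122872788479496), array([-0.25,  0.74, -0.25,  2.25,  2.08,  0.54,  0.47]))
therm 3.141592653589793 (np.float64(0.3122332882850305), array([-0.06,  0.8 , -0.58,  2.25,  1.93,  0.76,  0.64]))
therm 3.141592653589793 (np.float64(0.31223137796458156), array([-0.43,  0.73,  0.05,  2.25,  2.34,  0.37,  0.19]))
therm 3.141592653589793 (np.float64(0.31223135850468875), array([ 0.08,  0.89, -0.87,  2.25,  1.86,  0.99,  0.74]))
therm 3.141592653589793 (np.float64(0.3122313485166064), array([ 0.15,  0.96, -1.03,  2.25,  1.83,  1.13,  0.79]))
therm 3.141592653589793 (np.float64(0.31223132408958554), array([ 0.17,  1.  , -1.1 ,  2.25,  1.82,  1.2 ,  0.81]))
```

{"name": "carry_out", "arguments": {"plan": [{"rot":[0,0,-0.12],"xyz":[0,0,0],"grip":255},{"rot":[0,0,-0.24],"xyz":[0,0,0],"grip":255},{"rot":[0,0,-0.36],"xyz":[0,0,0],"grip":255},{"rot":[0,0,-0.48],"xyz":[0,0,0],"grip":255},{"rot":[0,0,-0.6],"xyz":[0,0,0],"grip":255},{"rot":[0,0,-0.72],"xyz":[0,0,0],"grip":255},{"rot":[0,0,-0.84],"xyz":[0,0,0],"grip":255},{"rot":[0,0,-0.96],"xyz":[0,0,0],"grip":255}]}}

```text
clock: 6.98
tool_pos: [0.531, 0.0566, 0.2121]
eef_rot: [0.819, 0.546, 0.117, 0.131]
contact_force: [0.1, 0.5, -1.5]
opening: 0.277
finger_force: 49.7
```

{"name": "carry_out", "arguments": {"plan": [{"rot":[0,0,-0.12],"xyz":[0,0,0],"grip":255},{"rot":[0,0,-0.24],"xyz":[0,0,0],"grip":255},{"rot":[0,0,-0.36],"xyz":[0,0,0],"grip":255},{"rot":[0,0,-0.48],"xyz":[0,0,0],"grip":255},{"rot":[0,0,-0.6],"xyz":[0,0,0],"grip":255},{"rot":[0,0,-0.72],"xyz":[0,0,0],"grip":255},{"rot":[0,0,-0.84],"xyz":[0,0,0],"grip":255},{"rot":[0,0,-0.96],"xyz":[0,0,0],"grip":255}]}}

```text
clock: 7.65
tool_pos: [0.531, 0.0565, 0.2119]
eef_rot: [0.475, 0.862, 0.043, 0.171]
contact_force: [-0.4, -0.4, -1.2]
opening: 0.277
finger_force: 49.7
```

```bash
python3 over.py -39 0 60 0 4.7
```

```text
delta [0.074, -0.203, -2.336] [0.1, 0.0007, 0.0802] t 7.65
now item at [ 44.7 -69.6 127.6] rot err [-0.203  0.074 -2.336] F ins [-0.8 -0.5 -0.9] M [0.02 0.27 0.01] open 24.4 49.68971014022827
q [-0.02  0.56 -0.43  2.17  1.25  0.45 -0.95]
```

{"name": "carry_out", "arguments": {"plan": [{"rot":[0.074,-0.203,-2.336],"xyz":[0.1,0,0.08],"grip":255},{"rot":[0.074,-0.203,-2.336],"xyz":[0.1,0,0.08],"grip":255},{"rot":[0.074,-0.203,-2.336],"xyz":[0.1,0,0.08],"grip":255},{"rot":[0.074,-0.203,-2.336],"xyz":[0.1,0,0.08],"grip":255},{"rot":[0.074,-0.203,-2.336],"xyz":[0.1,0,0.08],"grip":255},{"rot":[0.074,-0.203,-2.336],"xyz":[0.1,0,0.08],"grip":255},{"rot":[0.074,-0.203,-2.336],"xyz":[0.1,0,0.08],"grip":255},{"rot":[0.074,-0.203,-2.336],"xyz":[0.1,0,0.08],"grip":255}]}}

```text
clock: 8.32
tool_pos: [0.5094, 0.1341, 0.1119]
eef_rot: [0.015, 0.977, -0.075, 0.199]
contact_force: [0.4, 0.1, 0.2]
opening: 0.277
finger_force: 49.7
```

```bash
python3 over.py -39 0 60 0 4.7
```

```text
delta [0.043, -0.117, -1.352] [0.0003, -0.0009, 0.0005] t 8.32
now item at [-38.9   1.   60.4] rot err [-0.117  0.043 -1.352] F ins [0.4 0.2 0. ] M [ 0.13  0.26 -0.03] open 24.4 49.689356088638306
q [-0.37  0.78 -0.29  2.27  1.84  0.57 -0.83]
```

{"name": "carry_out", "arguments": {"plan": [{"rot":[0.043,-0.117,-1.352],"xyz":[0,-0.001,0],"grip":255},{"rot":[0.043,-0.117,-1.352],"xyz":[0,-0.001,0],"grip":255},{"rot":[0.043,-0.117,-1.352],"xyz":[0,-0.001,0],"grip":255},{"rot":[0.043,-0.117,-1.352],"xyz":[0,-0.001,0],"grip":255},{"rot":[0.043,-0.117,-1.352],"xyz":[0,-0.001,0],"grip":255},{"rot":[0.043,-0.117,-1.352],"xyz":[0,-0.001,0],"grip":255},{"rot":[0.043,-0.117,-1.352],"xyz":[0,-0.001,0],"grip":255},{"rot":[0.043,-0.117,-1.352],"xyz":[0,-0.001,0],"grip":255}]}}

```text
clock: 8.98
tool_pos: [0.5093, 0.1334, 0.1124]
eef_rot: [-0.453, 0.855, -0.176, 0.179]
contact_force: [-0.2, 0.2, -1.8]
opening: 0.281
finger_force: 49.7
```

```bash
python3 over.py -39 0 20 0 4.7
```

```text
delta [0.012, -0.03, -0.357] [-0.0009, 0.0001, 0.0407] t 8.98
now item at [-38.6   0.2  60.7] rot err [-0.03   0.012 -0.357] F ins [-1.1  0.1 -1.4] M [ 0.14  0.43 -0.1 ] open 24.7 49.6896493434906
q [-0.49  0.79 -0.15  2.36  2.16  0.59 -0.19]
```

{"name": "carry_out", "arguments": {"plan": [{"rot":[0.012,-0.03,-0.357],"xyz":[-0.001,0,0.01],"grip":255},{"rot":[0.012,-0.03,-0.357],"xyz":[-0.001,0,0.02],"grip":255},{"rot":[0.012,-0.03,-0.357],"xyz":[-0.001,0,0.035],"grip":255},{"rot":[0.012,-0.03,-0.357],"xyz":[-0.001,0,0.041],"grip":255},{"rot":[0.012,-0.03,-0.357],"xyz":[-0.001,0,0.041],"grip":255},{"rot":[0.012,-0.03,-0.357],"xyz":[-0.001,0,0.041],"grip":255}]}}

```text
clock: 9.48
tool_pos: [0.5281, 0.129, 0.0754]
eef_rot: [-0.597, 0.76, -0.202, 0.16]
contact_force: [0.1, -0.1, -0.6]
opening: 0.276
finger_force: 49.7
```

```bash
python3 over.py -39 0 15 0 4.7; python3 - <<'E'
from rect import *
o=[]
for n in("top","scene"):
    im=r.snapshot(n)[:,:,::-1].copy();cv2.imwrite(f"pics/{n}1.png",im);a=rect(n,im)
    o.append(a)
cv2.imwrite("pics/r2.png",np.hstack(o))
E
```

```text
delta [0.002, -0.001, -0.007] [0.0002, -0.0014, 0.0041] t 9.48
now item at [-40.4   0.2  19.1] rot err [-0.001  0.002 -0.007] F ins [-0.2 -0.1 -0.6] M [ 0.07  0.47 -0.07] open 24.3 49.69026267528534
q [-0.47  0.89 -0.11  2.35  2.37  0.65 -0.01]
```

View pics/r2.png

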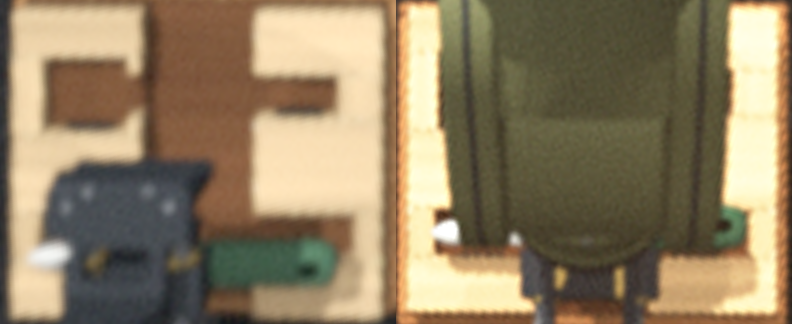

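The rectified views show the held peeler hovering over the lower cutout. The grip end is at column 333 (top) and 349 (scene); the tip is at column 27 and 39. I'll correct for parallax.

```bash
cat > px.py <<'E'
from rect import *
def lift(n,c,rw,h,k=1.8):
    K,Rm,cp=P(n);C=rot.inv().apply(cp-t)*1e3;p=np.array([90-rw/k,110-c/k,0]);return (p+(C-p)*h/C[2]).round(1)
E
python3 - <<'E'
from px import *
for n,a,b in(("top",(333,262),(27,256)),("scene",(349,225),(39,233))):
    A,B=lift(n,*a,27),lift(n,*b,24);print(n,A,B,(A+B)/2)
g=cv2.imread("pics/top1.png");k=4.;a=rect("top",g,k)
for y in(-40,-50,-60):  # green band edges in top view
    col=int((110-(y+8))*k);h=cv2.cvtColor(a[:,col-6:col+6],cv2.COLOR_BGR2HSV);m=(cv2.inRange(h,(40,60,30),(95,255,255))>0).mean(1)>.5
    ys=np.nonzero(m)[0];print(y,lift("top",col,ys.min(),19.1+17,k),lift("top",col,ys.max(),19.1+17,k))
E
```

```text
top [-40.8 -80.6  27. ] [-39.2  85.2  24. ] [-40.    2.3  25.5]
scene [-38.2 -81.3  27. ] [-42.1  85.8  24. ] [-40.15   2.25  25.5 ]
-40 [-26.7 -41.3  36.1] [-44.6 -41.3  36.1]
-50 [-24.5 -50.9  36.1] [-44.4 -50.9  36.1]
-60 [-26.9 -60.5  36.1] [-45.1 -60.5  36.1]
```

```bash
python3 over.py -39.2 -1.8 8 0 4.7
```

```text
delta [0.003, -0.0, -0.006] [0.0026, -0.0016, 0.0113] t 9.58
now item at [-40.7   0.8  19.3] rot err [-0.     0.003 -0.006] F ins [-1.1  0.6  0. ] M [ 0.1   0.5  -0.08] open 24.3 49.69028949737549
q [-0.47  0.89 -0.11  2.35  2.37  0.65 -0.01]
```

{"name": "carry_out", "arguments": {"plan": [{"rot":[0.003,0,-0.006],"xyz":[0.0026,-0.0016,0.004],"grip":255},{"rot":[0.003,0,-0.006],"xyz":[0.0026,-0.0016,0.009],"grip":255},{"rot":[0.003,0,-0.006],"xyz":[0.0026,-0.0016,0.0113],"grip":255},{"rot":[0.003,0,-0.006],"xyz":[0.0026,-0.0016,0.0113],"grip":255},{"rot":[0.003,0,-0.006],"xyz":[0.0026,-0.0016,0.0113],"grip":255}], "squeeze": 60}}

```text
clock: 10.0
tool_pos: [0.5338, 0.1253, 0.0651]
eef_rot: [-0.6, 0.757, -0.203, 0.16]
contact_force: [-0.3, -0.1, -0.7]
opening: 0.277
finger_force: 59.7
```

```bash
python3 over.py -39.2 -1.8 3 0 4.7
```

```text
delta [0.001, -0.001, 0.002] [-0.0002, -0.0008, 0.004] t 10.0
now item at [-40.  -2.   7.] rot err [-0.001  0.001  0.002] F ins [-0.6 -0.2 -0.5] M [ 0.13  0.5  -0.04] open 24.4 59.68559503555298
q [-0.45  0.91 -0.12  2.34  2.39  0.66 -0.01]
```

{"name": "carry_out", "arguments": {"plan": [{"rot":[0.001,-0.001,0.002],"xyz":[0,-0.0008,0.002],"grip":255},{"rot":[0.001,-0.001,0.002],"xyz":[0,-0.0008,0.004],"grip":255},{"rot":[0.001,-0.001,0.002],"xyz":[0,-0.0008,0.004],"grip":255}]}}

```text
clock: 10.25
tool_pos: [0.5366, 0.1248, 0.0621]
eef_rot: [-0.599, 0.757, -0.203, 0.161]
contact_force: [0.4, 1.2, -0.0]
opening: 0.277
finger_force: 59.7
```

```bash
python3 over.py -39.2 -1.8 -1 0 4.7
```

```text
delta [-0.0, 0.0, 0.0] [-0.0, 0.0002, 0.004] t 10.25
now item at [-39.   -1.8   3. ] rot err [ 0. -0.  0.] F ins [ 0.1  1.3 -0.1] M [ 0.07  0.44 -0.05] open 24.4 59.689441323280334
q [-0.44  0.92 -0.12  2.33  2.4   0.67 -0.01]
```

{"name": "carry_out", "arguments": {"plan": [{"rot":[0,0,0],"xyz":[0,0,0.001],"grip":255},{"rot":[0,0,0],"xyz":[0,0,0.003],"grip":255},{"rot":[0,0,0],"xyz":[0,0,0.004],"grip":255},{"rot":[0,0,0],"xyz":[0,0,0.004],"grip":255}]}}

```text
clock: 10.58
tool_pos: [0.5382, 0.1244, 0.0592]
eef_rot: [-0.6, 0.757, -0.203, 0.161]
contact_force: [-3.5, 0.2, 7.1]
opening: 0.277
finger_force: 59.7
```

```bash
python3 over.py -39.2 -1.8 -5 0 4.7
```

```text
delta [-0.001, 0.001, 0.001] [-0.0001, 0.0001, 0.0046] t 10.58
now item at [-39.1  -1.9  -0.4] rot err [ 0.001 -0.001  0.001] F ins [ 0.5 -0.6  7.9] M [ 0.05  0.25 -0.09] open 24.3 59.689671993255615
q [-0.44  0.93 -0.12  2.33  2.4   0.67 -0.01]
```

{"name": "carry_out", "arguments": {"plan": [{"rot":[0,0,0],"xyz":[0,0,0.001],"grip":255},{"rot":[0,0,0],"xyz":[0,0,0.002],"grip":255},{"rot":[0,0,0],"xyz":[0,0,0.003],"grip":255},{"rot":[0,0,0],"xyz":[0,0,0.003],"grip":255},{"rot":[0,0,0],"xyz":[0,0,0.003],"grip":255}]}}

```text
clock: 11.0
tool_pos: [0.5393, 0.1241, 0.0571]
eef_rot: [-0.6, 0.757, -0.203, 0.161]
contact_force: [-5.7, 1.2, 12.4]
opening: 0.276
finger_force: 59.7
```

```bash
python3 over.py -39.2 -1.8 -5 0 4.7
```

```text
delta [-0.001, 0.001, 0.001] [-0.0001, 0.0001, 0.0022] t 11.0
now item at [-39.1  -1.9  -2.8] rot err [ 0.001 -0.001  0.001] F ins [ 1.2 -0.2 13.6] M [ 0.01  0.16 -0.05] open 24.3 59.68896210193634
q [-0.44  0.93 -0.12  2.33  2.4   0.67 -0.01]
```

{"name": "carry_out", "arguments": {"plan": [{"rot":[0,0,0],"xyz":[0,0,0.001],"grip":255},{"rot":[0,0,0],"xyz":[0,0,0.002],"grip":255},{"rot":[0,0,0],"xyz":[0,0,0.002],"grip":255},{"rot":[0,0,0],"xyz":[0,0,0.002],"grip":255}]}}

```text
clock: 11.33
tool_pos: [0.5401, 0.124, 0.0557]
eef_rot: [-0.6, 0.757, -0.203, 0.161]
contact_force: [-7.4, 1.7, 15.6]
opening: 0.279
finger_force: 59.7
```

```bash
python3 over.py -39.2 -1.8 -5 0 4.7
```

```text
delta [-0.001, 0.001, 0.001] [-0.0001, 0.0001, 0.0006] t 11.33
now item at [-39.1  -1.9  -4.4] rot err [ 0.001 -0.001  0.001] F ins [ 1.2 -0.1 17.3] M [-0.06  0.06 -0.07] open 24.6 59.68875288963318
q [-0.44  0.94 -0.12  2.33  2.41  0.68 -0.01]
```

```bash
python3 - <<'E'
from rect import *
o=[]
for n in("top","scene"):
    im=r.snapshot(n)[:,:,::-1].copy();cv2.imwrite(f"pics/{n}2.png",im);o.append(rect(n,im,3.6)[int(95*3.6):int(173*3.6)])
cv2.imwrite("pics/r3.png",np.vstack(o))
E
```

```text
(no output)
```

View pics/r3.png

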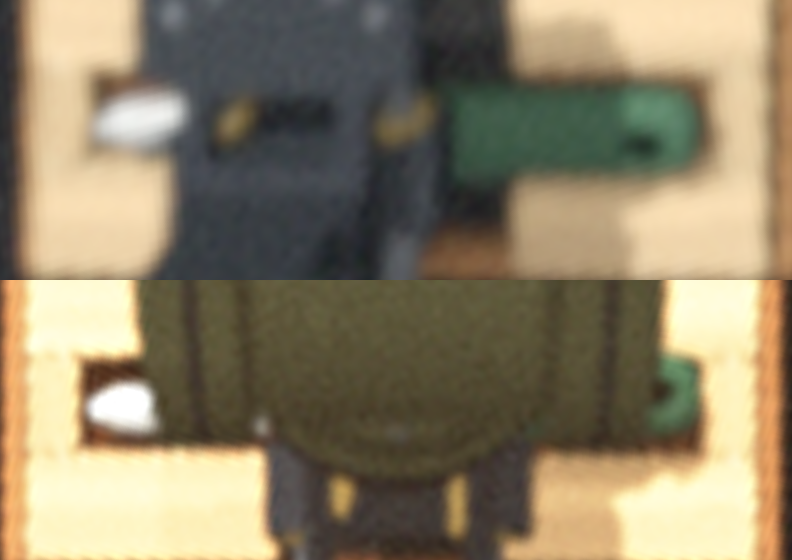

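The views show the peeler lying along the lower cutout, with its ends about 1 mm inside the ends of the cutout and still at rim level. I'll ease off, trim about 0.5 mm down-slope, 0.4 mm to the right and 0.006 rad of yaw, then press again.

```bash
python3 over.py -39.7 -2.2 0.5 -0.006 4.7
```

```text
delta [-0.001, 0.001, 0.007] [0.0004, 0.0006, -0.0048] t 11.43
now item at [-39.1  -1.8  -4.3] rot err [ 0.001 -0.001  0.001] F ins [ 1.  -1.6 17.1] M [-0.    0.1  -0.05] open 24.1 59.68871712684631
q [-0.44  0.93 -0.12  2.33  2.41  0.68 -0.01]
```

{"name": "carry_out", "arguments": {"plan": [{"rot":[0,0,0],"xyz":[0,0,-0.005],"grip":255},{"rot":[-0.001,0.001,0.007],"xyz":[0.0004,0.0006,-0.005],"grip":255},{"rot":[-0.001,0.001,0.007],"xyz":[0.0004,0.0006,-0.005],"grip":255},{"rot":[-0.001,0.001,0.007],"xyz":[0.0004,0.0006,-0.003],"grip":255},{"rot":[-0.001,0.001,0.007],"xyz":[0.0004,0.0006,-0.001],"grip":255},{"rot":[-0.001,0.001,0.007],"xyz":[0.0004,0.0006,0],"grip":255},{"rot":[-0.001,0.001,0.007],"xyz":[0.0004,0.0006,0],"grip":255},{"rot":[-0.001,0.001,0.007],"xyz":[0.0004,0.0006,0],"grip":255}]}}

```text
clock: 12.1
tool_pos: [0.5401, 0.1239, 0.0556]
eef_rot: [-0.597, 0.759, -0.203, 0.162]
contact_force: [-6.4, 1.4, 16.4]
opening: 0.277
finger_force: 59.7
```

```bash
python3 over.py -39.7 -2.2 -5 -0.006 4.7
```

```text
delta [-0.001, 0.001, 0.0] [0.0003, 0.0005, 0.0006] t 12.1
now item at [-39.2  -1.9  -4.4] rot err [ 0.001 -0.001 -0.006] F ins [ 2.5 -0.1 17.5] M [ 0.11 -0.12  0.06] open 24.4 59.74353611469269
q [-0.44  0.94 -0.12  2.33  2.4   0.68 -0.02]
```

{"name": "carry_out", "arguments": {"plan": [{"rot":[0,0,0],"xyz":[0,0,0.001],"grip":255},{"rot":[0,0,0],"xyz":[0,0,0.0015],"grip":255},{"rot":[0,0,0],"xyz":[0,0,0.002],"grip":255},{"rot":[0,0,0],"xyz":[0,0,0.002],"grip":255}]}}

```text
clock: 12.43
tool_pos: [0.5409, 0.1237, 0.0542]
eef_rot: [-0.597, 0.759, -0.203, 0.162]
contact_force: [-8.1, 1.8, 19.7]
opening: 0.276
finger_force: 59.7
```

```bash
python3 over.py -39.7 -2.2 -5 -0.006 4.7
```

```text
delta [-0.001, 0.001, 0.001] [0.0003, 0.0005, -0.0011] t 12.43
now item at [-39.2  -1.9  -6.1] rot err [ 0.001 -0.001 -0.005] F ins [ 2.7 -0.1 21.2] M [-0.03 -0.19  0.07] open 24.3 59.74206626415253
q [-0.43  0.94 -0.12  2.32  2.41  0.68 -0.02]
```

{"name": "carry_out", "arguments": {"plan": [{"rot":[0,0,0],"xyz":[0,0,-0.006],"grip":255},{"rot":[0,0,0],"xyz":[0,0.0,-0.012],"grip":255},{"rot":[0,0,0],"xyz":[0,0,-0.012],"grip":255},{"rot":[0,0,0],"xyz":[0,0,-0.012],"grip":255}]}}

```text
clock: 12.77
tool_pos: [0.5355, 0.1247, 0.0629]
eef_rot: [-0.597, 0.76, -0.202, 0.161]
contact_force: [-0.2, -0.9, -1.7]
opening: 0.278
finger_force: 59.7
```

```bash
python3 over.py -40.0 -1.9 0 -0.006 4.7
```

```text
delta [0.001, -0.001, -0.001] [-0.0003, 0.0005, 0.0042] t 12.77
now item at [-39.5  -2.2   4.2] rot err [-0.001  0.001 -0.007] F ins [-0.9 -0.9 -1.5] M [ 0.08  0.51 -0.08] open 24.5 59.68538224697113
q [-0.44  0.92 -0.12  2.34  2.39  0.67 -0.01]
```

{"name": "carry_out", "arguments": {"plan": [{"rot":[0,0,0],"xyz":[0,0.0006,0],"grip":255},{"rot":[0,0,0],"xyz":[0,0.0006,0.002],"grip":255},{"rot":[0,0,0],"xyz":[0,0.0006,0.004],"grip":255},{"rot":[0,0,0],"xyz":[0,0.0006,0.006],"grip":255},{"rot":[0,0,0],"xyz":[0,0.0006,0.008],"grip":255},{"rot":[0,0,0],"xyz":[0,0.0006,0.009],"grip":255},{"rot":[0,0,0],"xyz":[0,0.0006,0.009],"grip":255},{"rot":[0,0,0],"xyz":[0,0.0006,0.009],"grip":255}]}}

```text
clock: 13.43
tool_pos: [0.5385, 0.1236, 0.0551]
eef_rot: [-0.597, 0.759, -0.202, 0.161]
contact_force: [-5.4, 0.6, 11.3]
opening: 0.276
finger_force: 59.8
```

```bash
python3 over.py -40.0 -1.9 0 -0.006 4.7
```

```text
delta [0.001, -0.001, -0.0] [-0.0007, -0.0006, -0.0042] t 13.43
now item at [-40.6  -2.6  -4.2] rot err [-0.001  0.001 -0.006] F ins [ 1.  -0.6 12.4] M [ 0.31  0.33 -0.13] open 24.2 59.760650396347046
q [-0.44  0.94 -0.12  2.33  2.4   0.68 -0.02]
```

{"name": "carry_out", "arguments": {"plan": [{"rot":[0,0,0],"xyz":[0,0,0.001],"grip":255},{"rot":[0,0,0],"xyz":[0,0,0.002],"grip":255},{"rot":[0,0,0],"xyz":[0,0,0.003],"grip":255},{"rot":[0,0,0],"xyz":[0,0,0.003],"grip":255},{"rot":[0,0,0],"xyz":[0,0,0.003],"grip":255}]}}

```text
clock: 13.85
tool_pos: [0.5396, 0.1233, 0.0529]
eef_rot: [-0.597, 0.759, -0.202, 0.161]
contact_force: [-7.9, 0.3, 17.4]
opening: 0.28
finger_force: 59.8
```

```bash
python3 over.py -40.0 -1.9 0 -0.006 4.7
```

```text
delta [0.001, -0.0, 0.0] [-0.0007, -0.0007, -0.0066] t 13.85
now item at [-40.8  -2.6  -6.6] rot err [-0.     0.001 -0.006] F ins [ 2.  -1.6 18.9] M [ 0.26  0.33 -0.11] open 24.6 59.82470691204071
q [-0.43  0.94 -0.12  2.32  2.41  0.68 -0.02]
```

{"name": "carry_out", "arguments": {"plan": [{"rot":[0,0,0],"xyz":[0,-0.0007,0],"grip":255},{"rot":[0,0,0.008],"xyz":[0,-0.0007,0],"grip":255},{"rot":[0,0,-0.008],"xyz":[0,-0.0007,0],"grip":255},{"rot":[0,0,0],"xyz":[0,-0.0012,0],"grip":255},{"rot":[0,0,0],"xyz":[0,-0.0012,0],"grip":255}]}}

```text
clock: 14.27
tool_pos: [0.5402, 0.1231, 0.0532]
eef_rot: [-0.597, 0.759, -0.202, 0.16]
contact_force: [-1.8, 1.2, 9.1]
opening: 0.275
finger_force: 59.9
```

```bash
python3 over.py -40.0 -1.9 0 -0.006 4.7
```

```text
delta [0.002, -0.0, 0.0] [-0.0007, -0.0, -0.0067] t 14.27
now item at [-40.1  -2.6  -6.7] rot err [-0.     0.002 -0.006] F ins [2.8 0.7 8.9] M [ 0.23  0.22 -0.24] open 24.2 59.85388934612274
q [-0.43  0.94 -0.12  2.32  2.41  0.67 -0.01]
```

{"name": "carry_out", "arguments": {"plan": [{"rot":[0,0,0],"xyz":[0,0,0.001],"grip":255},{"rot":[0,0,0],"xyz":[0,0,0.002],"grip":255},{"rot":[0,0,0],"xyz":[0,0,0.003],"grip":255},{"rot":[0,0,0],"xyz":[0,0,0.004],"grip":255},{"rot":[0,0,0],"xyz":[0,0,0.004],"grip":255}]}}

```text
clock: 14.68
tool_pos: [0.5432, 0.1228, 0.0492]
eef_rot: [-0.597, 0.76, -0.202, 0.161]
contact_force: [-4.1, 1.9, 7.5]
opening: 0.272
finger_force: 59.9
```

```bash
python3 over.py -40.0 -1.9 0 -0.006 4.7
```

```text
delta [0.001, -0.001, -0.001] [-0.0004, 0.0005, -0.0116] t 14.68
now item at [-39.5  -2.3 -11.6] rot err [-0.001  0.001 -0.007] F ins [-0.1  0.9  8.7] M [ 0.05  0.43 -0.34] open 24.0 59.87030625343323
q [-0.43  0.95 -0.12  2.32  2.41  0.68 -0.02]
```

{"name": "carry_out", "arguments": {"plan": [{"rot":[0,0,0],"xyz":[0,0,0.001],"grip":255},{"rot":[0,0,0],"xyz":[0,0,0.002],"grip":255},{"rot":[0,0,0],"xyz":[0,0,0.003],"grip":255},{"rot":[0,0,0],"xyz":[0,0,0.005],"grip":255},{"rot":[0,0,0],"xyz":[0,0,0.005],"grip":255}]}}

```text
clock: 15.1
tool_pos: [0.5452, 0.1222, 0.0456]
eef_rot: [-0.597, 0.76, -0.202, 0.161]
contact_force: [-9.0, 2.0, 16.8]
opening: 0.276
finger_force: 59.9
```

```bash
python3 over.py -40.0 -1.9 0 -0.006 4.7
```

```text
delta [0.001, -0.0, -0.001] [-0.0005, 0.0005, -0.0158] t 15.1
now item at [-39.5  -2.4 -15.8] rot err [-0.     0.001 -0.007] F ins [ 0.4 -0.1 19.1] M [ 0.02  0.16 -0.37] open 24.3 59.87653076648712
q [-0.42  0.96 -0.12  2.31  2.42  0.68 -0.02]
```

{"name": "carry_out", "arguments": {"plan": [{"rot":[0,0,0],"xyz":[0,0,-0.004],"grip":255},{"rot":[0,0,0],"xyz":[0,0,-0.009],"grip":255},{"rot":[0,0,0],"xyz":[0,0,-0.009],"grip":255},{"rot":[0,0,0],"xyz":[0,0,-0.009],"grip":120},{"rot":[0,0,0],"xyz":[0,0,-0.009],"grip":120},{"rot":[0,0,0],"xyz":[0,0,-0.009],"grip":120},{"rot":[0,0,0],"xyz":[0,0,-0.009],"grip":120},{"rot":[0,0,0],"xyz":[0,0,-0.009],"grip":120}]}}

```text
clock: 15.77
tool_pos: [0.5419, 0.123, 0.0526]
eef_rot: [-0.597, 0.76, -0.202, 0.161]
contact_force: [-0.3, 0.2, 0.5]
opening: 0.527
finger_force: 0.0
```

```bash
python3 over.py -40.0 -1.9 60 -0.006 4.7
```

```text
delta [0.001, -0.001, -0.001] [-0.0004, 0.0011, -0.068] t 15.77
now item at [-39.   -2.3  -8. ] rot err [-0.001  0.001 -0.007] F ins [-0.   0.1  0.5] M [ 0.17  0.47 -0.05] open 46.4 0.0
q [-0.43  0.94 -0.12  2.32  2.41  0.67 -0.01]
```

{"name": "carry_out", "arguments": {"plan": [{"rot":[0,0,0],"xyz":[0,0.0005,-0.02],"grip":120},{"rot":[0,0,0],"xyz":[0,0.0005,-0.05],"grip":60},{"rot":[0,0,0],"xyz":[0,0,-0.09],"grip":0},{"rot":[0,0,0],"xyz":[0,0,-0.12],"grip":0},{"rot":[0,0,0],"xyz":[0,0,-0.12],"grip":0}]}}

```text
clock: 16.18
tool_pos: [0.4815, 0.138, 0.1602]
eef_rot: [-0.598, 0.759, -0.202, 0.162]
contact_force: [0.4, 0.7, 1.0]
opening: 0.807
finger_force: 0.0
```

```bash
python3 - <<'E'
from kin import *
from h import r
from go import target
s=r.get_state();print(s['tool_pos'],s['q'].round(3))
D.append((s['q'],s['eef_rot']));PO=np.vstack([PO,s['tool_pos']])
def B(q):
    Rs=frames(q);ey=[0,1,0];return np.c_[basis(q)[:,[0,1,3,5]],np.array([Rs[2].apply(ey),Rs[4].apply(ey),Rs[6].apply(ey)]).T]
A=np.vstack([B(q) for q,_ in D]);x=np.linalg.lstsq(A,PO.ravel(),rcond=None)[0];print(x.round(4),((A@x-PO.ravel()).reshape(-1,3)*1e3).round(0).tolist())
import kin
kin.FK=lambda q,x:(B(q)@x,frames(q)[7]*R.from_rotvec([0,0,np.pi/2]))
np.save("x.npy",x)
F=R.from_euler('ZY',[-.2319,-np.pi/6]);mid=np.array([.57364,.11795,.07498])
for h in(0,np.pi):
    for z in(.005,.15):
        o=kin.ik(np.array([.4745,-.211,z]),target(.05+h,0),x,40);print("grasp",h,z,len(o),[v[1].tolist() for v in o[:3]])
    o=kin.ik(mid+F.apply([.039,0,0]),target(-.2319+h,np.pi/6) if h==0 else target(-.2319,np.pi/6)*R.from_rotvec([0,0,h]),x,40);print("place",h,len(o),[(v[0].round(2),v[1].tolist()) for v in o[:4]])
E
```

```text
[0.48147389 0.13803445 0.16022739] [-0.598  0.673 -0.037  2.432  2.214  0.518  0.077]
[ 3.423e-01  5.669e-01  3.446e-01  3.240e-01 -2.040e-02 -2.560e-02
  2.000e-04] [[1.0, -1.0, 0.0], [-2.0, 1.0, -2.0], [2.0, 2.0, 2.0], [1.0, -2.0, 0.0], [-2.0, -3.0, -1.0], [1.0, 1.0, 0.0]]
grasp 0 0.005 26 [[0.75, 1.06, -0.72, 2.0, 1.28, 0.64, -0.83], [0.72, 1.04, -0.67, 2.0, 1.26, 0.6, -0.81], [0.7, 1.03, -0.64, 2.0, 1.24, 0.57, -0.8]]
grasp 0 0.15 25 [[0.8, 0.8, -0.8, 1.95, 0.84, 0.76, -0.46], [0.72, 0.76, -0.66, 1.96, 0.74, 0.68, -0.35], [0.71, 0.76, -0.64, 1.96, 0.72, 0.67, -0.34]]
place 0 23 [(np.float64(0.33), [0.08, 1.0, -0.86, 2.13, 1.89, 1.01, -2.33]), (np.float64(0.32), [-0.75, 0.96, 0.6, 2.18, 3.55, 0.36, 2.01]), (np.float64(0.32), [-0.83, 1.02, 0.75, 2.19, 3.82, 0.45, 1.71]), (np.float64(0.3), [-0.72, 0.94, 0.52, 2.18, 3.4, 0.34, 2.17])]
grasp 3.141592653589793 0.005 30 [[0.86, 1.16, -0.97, 2.0, 1.38, 0.88, 2.26], [0.84, 1.14, -0.92, 2.0, 1.36, 0.83, 2.27], [0.82, 1.12, -0.88, 2.0, 1.35, 0.79, 2.28]]
grasp 3.141592653589793 0.15 31 [[0.08, 0.73, 0.42, 1.99, -0.57, 0.53, -2.19], [0.11, 0.72, 0.37, 1.99, -0.5, 0.52, -2.25], [0.12, 0.72, 0.35, 1.99, -0.48, 0.51, -2.27]]
place 3.141592653589793 24 [(np.float64(0.43), [0.16, 1.07, -1.02, 2.13, 1.88, 1.15, 0.88]), (np.float64(0.43), [0.15, 1.06, -1.01, 2.13, 1.88, 1.14, 0.87]), (np.float64(0.43), [0.12, 1.02, -0.93, 2.13, 1.88, 1.07, 0.84]), (np.float64(0.43), [0.08, 0.99, -0.85, 2.13, 1.89, 1.0, 0.8])]
```

```bash
cat > gt.py <<'E'
from go import *
a=[float(v) for v in sys.argv[1:]]
d=delta(a[:3],target(a[3],0)*R.from_rotvec([0,0,np.pi]));s=d[2]
print(d[0],d[1],"t",round(s['clock'],2),s['tool_pos'].round(4),"q",s['q'].round(2),"F",s['contact_force'].round(1),round(s['opening']*88,1),s['finger_force'])
E
python3 gt.py .4745 -.211 .14 .05
```

```text
[-0.521, -0.07, -0.28] [0.3412, -0.0553, 0.0533] t 16.18 [0.4815 0.138  0.1602] q [-0.6   0.67 -0.04  2.43  2.21  0.52  0.08] F [0.4 0.7 1. ] 71.1 0.0
```

{"name": "carry_out", "arguments": {"plan": [{"rot":[-0.03,0,-0.02],"xyz":[0.03,-0.005,-0.01],"grip":0},{"rot":[-0.1,-0.015,-0.06],"xyz":[0.07,-0.012,0],"grip":0},{"rot":[-0.17,-0.02,-0.09],"xyz":[0.11,-0.02,0.01],"grip":0},{"rot":[-0.24,-0.03,-0.13],"xyz":[0.15,-0.025,0.02],"grip":0},{"rot":[-0.31,-0.04,-0.17],"xyz":[0.19,-0.03,0.03],"grip":0},{"rot":[-0.38,-0.05,-0.2],"xyz":[0.23,-0.037,0.04],"grip":0},{"rot":[-0.45,-0.06,-0.24],"xyz":[0.27,-0.045,0.05],"grip":0},{"rot":[-0.521,-0.07,-0.28],"xyz":[0.31,-0.05,0.053],"grip":0}]}}

```text
clock: 16.85
tool_pos: [0.5033, -0.055, 0.1464]
eef_rot: [-0.673, 0.725, -0.122, 0.08]
contact_force: [-0.3, 0.8, -0.4]
opening: 0.998
finger_force: 0.0
```

```bash
python3 gt.py .4745 -.211 .08 .05; python3 - <<'E'
from rect import *
o=[]
for n in("top","scene"):
    im=r.snapshot(n)[:,:,::-1].copy();cv2.imwrite(f"pics/{n}3.png",im);o.append(rect(n,im))
cv2.imwrite("pics/r4.png",np.hstack(o))
E
```

```text
[-0.285, -0.065, -0.123] [0.1545, 0.0365, 0.0661] t 16.85 [ 0.5033 -0.055   0.1464] q [ 0.06  0.65 -0.15  2.28  1.95  0.18  1.1 ] F [-0.3  0.8 -0.4] 87.8 0.0
```

View pics/r4.png

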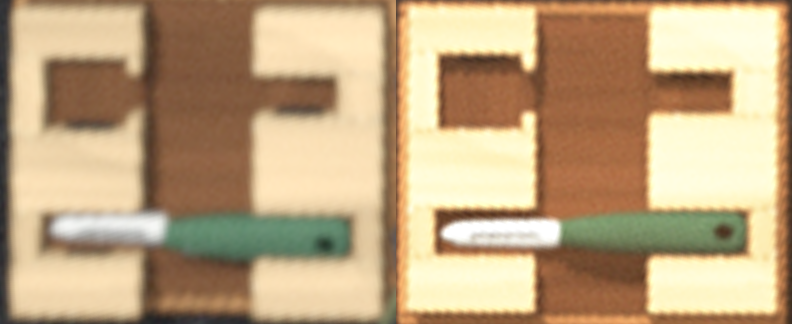

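Both views show the peeler level in the lower cutout: ends at columns 48 and 350 (top), cutout ends at 42 and 352. Next is the thermometer.

{"name": "carry_out", "arguments": {"plan": [{"rot":[-0.04,-0.01,-0.02],"xyz":[0.02,0.005,0.0],"grip":0},{"rot":[-0.08,-0.02,-0.035],"xyz":[0.05,0.012,0.01],"grip":0},{"rot":[-0.13,-0.03,-0.055],"xyz":[0.08,0.02,0.02],"grip":0},{"rot":[-0.18,-0.04,-0.08],"xyz":[0.11,0.027,0.04],"grip":0},{"rot":[-0.23,-0.052,-0.1],"xyz":[0.14,0.034,0.055],"grip":0},{"rot":[-0.285,-0.065,-0.123],"xyz":[0.1545,0.0365,0.066],"grip":0},{"rot":[-0.285,-0.065,-0.123],"xyz":[0.1545,0.0365,0.066],"grip":0},{"rot":[-0.285,-0.065,-0.123],"xyz":[0.1545,0.0365,0.066],"grip":0}]}}

```text
clock: 17.62
tool_pos: [0.4879, -0.1842, 0.095]
eef_rot: [0.721, -0.693, 0.024, -0.003]
contact_force: [-0.0, -0.4, -0.7]
opening: 1.005
finger_force: 0.0
```

```bash
python3 gt.py .4745 -.211 .08 .05
```

```text
[-0.038, -0.03, -0.01] [0.0258, 0.0151, 0.0152] t 17.62 [ 0.4879 -0.1842  0.095 ] q [ 0.57  0.82 -0.51  2.03  0.92  0.49  2.55] F [-0.  -0.4 -0.7] 88.4 0.0
```

{"name": "carry_out", "arguments": {"plan": [{"rot":[-0.038,-0.03,-0.01],"xyz":[0.026,0.015,0.015],"grip":0},{"rot":[-0.038,-0.03,-0.01],"xyz":[0.026,0.015,0.015],"grip":0},{"rot":[-0.038,-0.03,-0.01],"xyz":[0.026,0.015,0.015],"grip":0},{"rot":[-0.038,-0.03,-0.01],"xyz":[0.026,0.015,0.015],"grip":0}]}}

```text
clock: 17.95
tool_pos: [0.4738, -0.212, 0.0797]
eef_rot: [0.723, -0.691, 0.001, 0.0]
contact_force: [0.5, 0.6, 0.3]
opening: 1.001
finger_force: 0.0
```

```bash
python3 gt.py .4745 -.211 .004 .05
```

```text
[-0.001, -0.001, -0.005] [-0.0011, -0.0007, 0.0757] t 17.95 [ 0.4738 -0.212   0.0797] q [ 0.67  0.87 -0.57  1.99  0.91  0.55  2.64] F [0.5 0.6 0.3] 88.1 0.0
```

{"name": "carry_out", "arguments": {"plan": [{"rot":[0,0,-0.005],"xyz":[-0.001,-0.0007,0.03],"grip":0},{"rot":[0,0,-0.005],"xyz":[-0.001,-0.0007,0.055],"grip":0},{"rot":[0,0,-0.005],"xyz":[-0.001,-0.0007,0.07],"grip":0},{"rot":[0,0,-0.005],"xyz":[-0.001,-0.0007,0.0755],"grip":0},{"rot":[0,0,-0.005],"xyz":[-0.001,-0.0007,0.0755],"grip":0},{"rot":[0,0,-0.005],"xyz":[-0.001,-0.0007,0.0755],"grip":100},{"rot":[0,0,-0.005],"xyz":[-0.001,-0.0007,0.0755],"grip":150},{"rot":[0,0,-0.005],"xyz":[-0.001,-0.0007,0.0755],"grip":150}]}}

```text
clock: 18.62
tool_pos: [0.4753, -0.2114, 0.0058]
eef_rot: [0.725, -0.689, 0.001, -0.0]
contact_force: [-0.2, 0.0, 0.7]
opening: 0.801
finger_force: 0.0
```

```bash
python3 gt.py .4745 -.211 .004 .05
```

```text
[-0.002, -0.002, 0.001] [-0.0005, 0.0007, 0.0018] t 18.62 [ 0.4753 -0.2114  0.0058] q [ 0.58  0.98 -0.42  2.01  1.08  0.39  2.48] F [-0.2  0.   0.7] 70.5 0.0
```

{"name": "carry_out", "arguments": {"plan": [{"rot":[0,0,0],"xyz":[0,0,0.001],"grip":255},{"rot":[0,0,0],"xyz":[0,0,0.001],"grip":255},{"rot":[0,0,0],"xyz":[0,0,0.001],"grip":255},{"rot":[0,0,0],"xyz":[0,0,0.001],"grip":255},{"rot":[0,0,0],"xyz":[0,0,0.001],"grip":255},{"rot":[0,0,0],"xyz":[0,0,0.001],"grip":255},{"rot":[0,0,0],"xyz":[0,0,0.001],"grip":255},{"rot":[0,0,0],"xyz":[0,0,0.001],"grip":255}], "squeeze": 60}}

```text
clock: 19.28
tool_pos: [0.4745, -0.2115, 0.0036]
eef_rot: [0.725, -0.689, 0.0, 0.0]
contact_force: [0.0, -0.6, -1.1]
opening: 0.242
finger_force: 60.0
```

{"name": "carry_out", "arguments": {"plan": [{"rot":[0,0,0],"xyz":[0,0,0],"grip":255},{"rot":[0,0,0],"xyz":[0,0,0],"grip":255},{"rot":[0,0,0],"xyz":[0,0,0],"grip":255}]}}

```text
clock: 19.53
tool_pos: [0.4745, -0.2115, 0.0036]
eef_rot: [0.725, -0.689, 0.0, 0.0]
contact_force: [-0.5, 0.2, -0.0]
opening: 0.242
finger_force: 60.0
```

```bash
python3 gt.py .4745 -.211 .2 .05
```

```text
[-0.0, -0.001, 0.001] [-0.0004, -0.0001, -0.1964] t 19.53 [ 0.4745 -0.2115  0.0036] q [ 0.58  0.99 -0.41  2.01  1.08  0.39  2.48] F [-0.5  0.2 -0. ] 21.3 59.99148488044739
```

{"name": "carry_out", "arguments": {"plan": [{"rot":[0,0,0],"xyz":[0,0,-0.04],"grip":255},{"rot":[0,0,0],"xyz":[0,0,-0.08],"grip":255},{"rot":[0,0,0],"xyz":[0,0,-0.12],"grip":255},{"rot":[0,0,0],"xyz":[0,0,-0.16],"grip":255},{"rot":[0,0,0],"xyz":[0,0,-0.18],"grip":255},{"rot":[0,0,0],"xyz":[0,0,-0.18],"grip":255},{"rot":[0,0,0],"xyz":[0,0,-0.18],"grip":255}]}}

```text
clock: 20.12
tool_pos: [0.4743, -0.2119, 0.1838]
eef_rot: [0.724, -0.689, 0.001, -0.0]
contact_force: [-0.7, 0.5, -1.8]
opening: 0.241
finger_force: 60.0
```

```bash
python3 over.py 38.7 0.4 70 -0.006 3.6
```

```text
delta [0.519, 0.071, 0.281] [-0.3258, -0.1125, 0.0255] t 20.12
now item at [  36.3 -343.8  101.1] rot err [0.073 0.519 0.275] F ins [-1.6  0.3 -1.1] M [ 0.13  0.03 -0.01] open 21.2 59.991241693496704
q [ 0.9   0.82 -1.    1.92  0.88  0.93  2.64]
```

{"name": "carry_out", "arguments": {"plan": [{"rot":[0.05,0.01,0.03],"xyz":[-0.03,-0.01,0.0],"grip":255},{"rot":[0.11,0.015,0.06],"xyz":[-0.06,-0.02,0.0],"grip":255},{"rot":[0.17,0.025,0.1],"xyz":[-0.1,-0.035,0.0],"grip":255},{"rot":[0.24,0.035,0.14],"xyz":[-0.14,-0.05,0.005],"grip":255},{"rot":[0.31,0.045,0.17],"xyz":[-0.18,-0.065,0.01],"grip":255},{"rot":[0.38,0.05,0.2],"xyz":[-0.22,-0.08,0.015],"grip":255},{"rot":[0.45,0.06,0.24],"xyz":[-0.26,-0.09,0.02],"grip":255},{"rot":[0.519,0.071,0.281],"xyz":[-0.3,-0.105,0.025],"grip":255}]}}

```text
clock: 20.78
tool_pos: [0.5269, -0.0431, 0.169]
eef_rot: [-0.635, 0.749, -0.159, 0.104]
contact_force: [-0.1, 0.1, -1.6]
opening: 0.243
finger_force: 60.0
```

```bash
python3 over.py 38.7 0.4 50 -0.006 3.6
```

```text
delta [0.142, -0.015, 0.079] [-0.1678, -0.0157, 0.0285] t 20.78
now item at [  39.6 -167.5   82.1] rot err [-0.015  0.142  0.073] F ins [-0.9  0.1 -1.3] M [ 0.07  0.39 -0.05] open 21.3 59.98869717121124
q [ 0.39  0.71 -0.78  2.26  1.68  0.64  1.24]
```

{"name": "carry_out", "arguments": {"plan": [{"rot":[0.06,-0.005,0.03],"xyz":[-0.04,-0.004,0],"grip":255},{"rot":[0.1,-0.01,0.055],"xyz":[-0.08,-0.008,0.005],"grip":255},{"rot":[0.142,-0.015,0.079],"xyz":[-0.12,-0.012,0.01],"grip":255},{"rot":[0.142,-0.015,0.079],"xyz":[-0.155,-0.0157,0.02],"grip":255},{"rot":[0.142,-0.015,0.079],"xyz":[-0.1678,-0.0157,0.0285],"grip":255},{"rot":[0.142,-0.015,0.079],"xyz":[-0.1678,-0.0157,0.0285],"grip":255},{"rot":[0.142,-0.015,0.079],"xyz":[-0.1678,-0.0157,0.0285],"grip":255},{"rot":[0.142,-0.015,0.079],"xyz":[-0.1678,-0.0157,0.0285],"grip":255}]}}

```text
clock: 21.45
tool_pos: [0.5804, 0.1148, 0.1415]
eef_rot: [-0.597, 0.759, -0.203, 0.16]
contact_force: [0.2, -0.5, -1.4]
opening: 0.247
finger_force: 60.0
```

```bash
python3 over.py 38.7 0.4 15 -0.006 3.6
```

```text
delta [0.001, -0.002, 0.001] [-0.002, 0.0009, 0.0353] t 21.45
now item at [39.6 -1.5 50.3] rot err [-0.002  0.001 -0.005] F ins [-0.4 -0.4 -1.4] M [ 0.07  0.55 -0.03] open 21.7 59.99117374420166
q [ 0.05  0.87 -0.84  2.18  1.8   0.95  0.8 ]
```

{"name": "carry_out", "arguments": {"plan": [{"rot":[0.001,-0.002,0.001],"xyz":[-0.002,0.0009,0.012],"grip":255},{"rot":[0.001,-0.002,0.001],"xyz":[-0.002,0.0009,0.025],"grip":255},{"rot":[0.001,-0.002,0.001],"xyz":[-0.002,0.0009,0.035],"grip":255},{"rot":[0.001,-0.002,0.001],"xyz":[-0.002,0.0009,0.0353],"grip":255},{"rot":[0.001,-0.002,0.001],"xyz":[-0.002,0.0009,0.0353],"grip":255},{"rot":[0.001,-0.002,0.001],"xyz":[-0.002,0.0009,0.0353],"grip":255}]}}

```text
clock: 21.95
tool_pos: [0.5982, 0.1145, 0.112]
eef_rot: [-0.597, 0.759, -0.202, 0.163]
contact_force: [-0.1, 0.1, -1.0]
opening: 0.24
finger_force: 60.0
```

```bash
python3 over.py 38.7 0.4 6 -0.006 3.6; python3 - <<'E'
from rect import *
o=[]
for n in("top","scene"):
    im=r.snapshot(n)[:,:,::-1].copy();cv2.imwrite(f"pics/{n}4.png",im);o.append(rect(n,im,3.6)[:int(82*3.6)])
cv2.imwrite("pics/r5.png",np.vstack(o))
E
```

```text
delta [-0.002, 0.003, -0.001] [0.002, 0.0012, 0.0101] t 21.95
now item at [39.9  2.3 16.1] rot err [ 0.003 -0.002 -0.007] F ins [-0.6  0.1 -0.9] M [ 0.12  0.59 -0.08] open 21.2 59.99123811721802
q [ 0.06  0.94 -0.82  2.15  1.87  0.96  0.78]
```

View pics/r5.png

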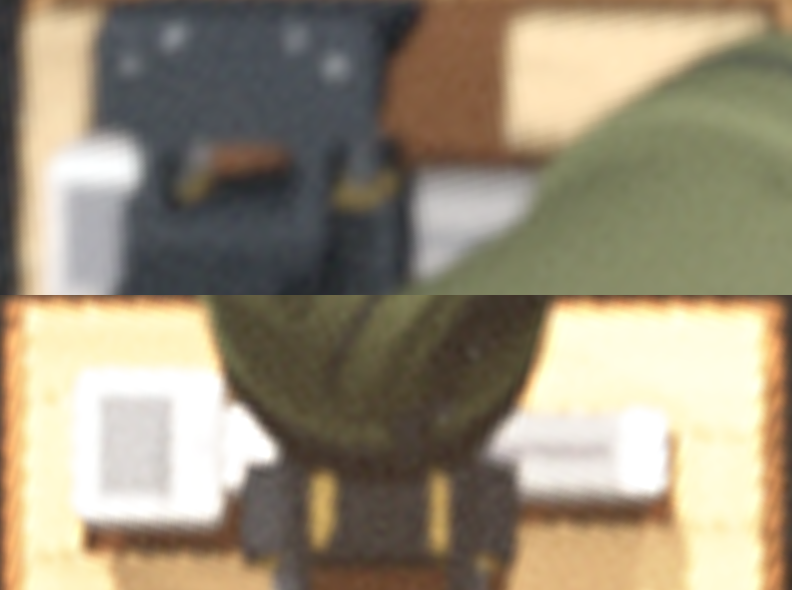

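The thermometer hovers over the paddle cutout, head to the left. In the scene view the head's end is at column 75 and the bar's end at 667; in the top view the head's end is at column 50.

```bash
python3 - <<'E'
from px import *
k=3.6
print("head L,UL",lift("scene",75,75,34,k),"head L,LL",lift("scene",78,228,34,k),"bar end U",lift("scene",667,115,34,k),"bar end L",lift("scene",667,200,34,k))
print("head UR",lift("scene",225,75,34,k))
print("top head L U",lift("top",52,138,34,k))
E
```

```text
head L,UL [61.1 85.6 34. ] head L,LL [20.2 84.8 34. ] bar end U [ 50.4 -72.4  34. ] bar end L [ 27.7 -72.4  34. ]
head UR [61.1 45.5 34. ]
top head L U [65.9 81.6 34. ]
```

{"name": "carry_out", "arguments": {"plan": [{"rot":[-0.002,0.003,-0.001],"xyz":[0.0022,0.0011,0.004],"grip":255},{"rot":[-0.002,0.003,-0.001],"xyz":[0.0022,0.0011,0.008],"grip":255},{"rot":[-0.002,0.003,-0.001],"xyz":[0.0022,0.0011,0.0101],"grip":255},{"rot":[-0.002,0.003,-0.001],"xyz":[0.0022,0.0011,0.0101],"grip":255},{"rot":[-0.002,0.003,-0.001],"xyz":[0.0022,0.0011,0.0101],"grip":255}]}}

```text
clock: 22.47
tool_pos: [0.602, 0.1121, 0.1021]
eef_rot: [-0.597, 0.759, -0.202, 0.161]
contact_force: [-0.2, 0.3, -0.8]
opening: 0.244
finger_force: 60.0
```

```bash
python3 over.py 38.8 0.2 0 -0.006 3.6
```

```text
delta [0.0, 0.001, -0.0] [0.0006, -0.0002, 0.0054] t 22.47
now item at [38.6  0.8  5.4] rot err [ 0.001  0.    -0.006] F ins [-0.6  0.3 -0.6] M [ 0.13  0.54 -0.02] open 21.4 59.99120056629181
q [ 0.06  0.96 -0.82  2.14  1.89  0.97  0.78]
```

{"name": "carry_out", "arguments": {"plan": [{"rot":[0,0,0],"xyz":[0.0006,-0.0002,0.001],"grip":255},{"rot":[0,0,0],"xyz":[0.0006,-0.0002,0.003],"grip":255},{"rot":[0,0,0],"xyz":[0.0006,-0.0002,0.005],"grip":255},{"rot":[0,0,0],"xyz":[0.0006,-0.0002,0.007],"grip":255},{"rot":[0,0,0],"xyz":[0.0006,-0.0002,0.0085],"grip":255},{"rot":[0,0,0],"xyz":[0.0006,-0.0002,0.0085],"grip":255},{"rot":[0,0,0],"xyz":[0.0006,-0.0002,0.0085],"grip":255}]}}

```text
clock: 23.05
tool_pos: [0.6058, 0.1107, 0.095]
eef_rot: [-0.597, 0.759, -0.202, 0.161]
contact_force: [-2.7, -0.3, 0.5]
opening: 0.243
finger_force: 60.0
```

```bash
python3 over.py 38.8 0.2 0 -0.006 3.6
```

```text
delta [0.001, 0.001, 0.0] [0.0001, -0.0002, -0.0027] t 23.05
now item at [38.6  0.3 -2.7] rot err [ 0.001  0.001 -0.006] F ins [-2.  -0.9  1.7] M [ 0.05  0.79 -0.04] open 21.3 59.99345541000366
q [ 0.06  0.98 -0.81  2.13  1.9   0.97  0.78]
```

{"name": "carry_out", "arguments": {"plan": [{"rot":[0,0,0],"xyz":[0,0.0002,0.001],"grip":255},{"rot":[0,0,0],"xyz":[0,0.0002,0.002],"grip":255},{"rot":[0,0,0],"xyz":[0,0.0002,0.003],"grip":255},{"rot":[0,0,0],"xyz":[0,0.0002,0.0045],"grip":255},{"rot":[0,0,0],"xyz":[0,0.0002,0.006],"grip":255},{"rot":[0,0,0],"xyz":[0,0.0002,0.006],"grip":255},{"rot":[0,0,0],"xyz":[0,0.0002,0.006],"grip":255}]}}

```text
clock: 23.63
tool_pos: [0.6088, 0.1104, 0.0898]
eef_rot: [-0.597, 0.759, -0.202, 0.162]
contact_force: [-4.1, 1.2, 3.1]
opening: 0.242
finger_force: 60.0
```

```bash
python3 over.py 38.8 0.2 0 -0.006 3.6
```

```text
delta [0.0, 0.002, 0.0] [0.0005, -0.0002, -0.0088] t 23.63
now item at [38.6  0.7 -8.8] rot err [ 0.002  0.    -0.006] F ins [-2.1  0.2  4.8] M [0.22 0.86 0.01] open 21.3 59.99608933925629
q [ 0.06  0.99 -0.81  2.13  1.91  0.97  0.78]
```

{"name": "carry_out", "arguments": {"plan": [{"rot":[0,0,0],"xyz":[0,0,0.001],"grip":255},{"rot":[0,0,0],"xyz":[0,0,0.002],"grip":255},{"rot":[0,0,0],"xyz":[0,0,0.003],"grip":255},{"rot":[0,0,0],"xyz":[0,0,0.004],"grip":255},{"rot":[0,0,0],"xyz":[0,0,0.005],"grip":255},{"rot":[0,0,0],"xyz":[0,0,0.005],"grip":255},{"rot":[0,0,0],"xyz":[0,0,0.005],"grip":255}]}}

```text
clock: 24.22
tool_pos: [0.611, 0.1099, 0.086]
eef_rot: [-0.598, 0.759, -0.202, 0.162]
contact_force: [-7.6, 1.0, 9.5]
opening: 0.245
finger_force: 60.0
```

```bash
python3 over.py 38.8 0.2 0 -0.006 3.6
```

```text
delta [-0.0, 0.002, 0.0] [0.0005, -0.0002, -0.0132] t 24.22
now item at [ 38.6   0.8 -13.2] rot err [ 0.002 -0.    -0.006] F ins [-1.9 -0.8 12. ] M [-0.08  0.8  -0.05] open 21.5 59.99734282493591
q [ 0.06  1.   -0.81  2.12  1.92  0.97  0.78]
```

{"name": "carry_out", "arguments": {"plan": [{"rot":[0,0,0],"xyz":[0,0,0.001],"grip":255},{"rot":[0,0,0],"xyz":[0,0,0.002],"grip":255},{"rot":[0,0,0],"xyz":[0,0,0.003],"grip":255},{"rot":[0,0,0],"xyz":[0,0,0.004],"grip":255},{"rot":[0,0,0],"xyz":[0,0,0.004],"grip":255},{"rot":[0,0,0],"xyz":[0,0,0.004],"grip":255}]}}

```text
clock: 24.72
tool_pos: [0.6126, 0.1095, 0.0833]
eef_rot: [-0.598, 0.759, -0.202, 0.162]
contact_force: [-11.9, -0.0, 15.9]
opening: 0.247
finger_force: 60.0
```

```bash
python3 over.py 38.8 0.2 0 -0.006 3.6
```

```text
delta [-0.001, 0.002, 0.001] [0.0005, -0.0002, -0.0163] t 24.72
now item at [ 38.6   0.7 -16.3] rot err [ 0.002 -0.001 -0.005] F ins [-2.1 -2.7 19.6] M [-0.44  0.77 -0.06] open 21.7 59.99877154827118
q [ 0.06  1.   -0.8   2.12  1.92  0.97  0.78]
```

{"name": "carry_out", "arguments": {"plan": [{"rot":[0,0,0],"xyz":[0,0,-0.004],"grip":255},{"rot":[0,0,0],"xyz":[0,0,-0.009],"grip":255},{"rot":[0,0,0],"xyz":[0,0,-0.0095],"grip":255},{"rot":[0,0,0],"xyz":[0,0,-0.0095],"grip":125},{"rot":[0,0,0],"xyz":[0,0,-0.0095],"grip":125},{"rot":[0,0,0],"xyz":[0,0,-0.0095],"grip":125},{"rot":[0,0,0],"xyz":[0,0,-0.0095],"grip":125},{"rot":[0,0,0],"xyz":[0,0,-0.0095],"grip":125}]}}

```text
clock: 25.38
tool_pos: [0.6091, 0.1094, 0.0901]
eef_rot: [-0.597, 0.759, -0.203, 0.161]
contact_force: [-0.7, 1.2, -0.4]
opening: 0.51
finger_force: 0.0
```

```bash
python3 over.py 38.8 0.2 0 -0.006 3.6
```

```text
delta [-0.0, -0.0, -0.001] [-0.0004, 0.0003, -0.0087] t 25.38
now item at [39.1 -0.2 -8.7] rot err [-0.    -0.    -0.007] F ins [-1.   1.   0.1] M [ 0.13  0.41 -0.08] open 44.9 0.0
q [ 0.06  0.99 -0.81  2.13  1.91  0.97  0.78]
```

{"name": "carry_out", "arguments": {"plan": [{"rot":[0,0,0],"xyz":[0,0,-0.02],"grip":125},{"rot":[0,0,0],"xyz":[0,0,-0.05],"grip":125},{"rot":[0,0,0],"xyz":[0,0,-0.09],"grip":60},{"rot":[0,0,0],"xyz":[0.03,0,-0.12],"grip":60},{"rot":[0,0,0],"xyz":[0.07,0,-0.12],"grip":60},{"rot":[0,0,0],"xyz":[0.11,0,-0.12],"grip":60},{"rot":[0,0,0],"xyz":[0.15,0,-0.12],"grip":60},{"rot":[0,0,0],"xyz":[0.19,0,-0.12],"grip":60}]}}

```text
clock: 26.05
tool_pos: [0.5052, -0.0625, 0.1938]
eef_rot: [-0.597, 0.759, -0.203, 0.162]
contact_force: [1.0, -1.0, -0.4]
opening: 0.766
finger_force: 0.0
```

{"name": "carry_out", "arguments": {"plan": [{"rot":[0,0,0],"xyz":[0.04,0,0],"grip":60},{"rot":[0,0,0],"xyz":[0.04,0,0],"grip":60},{"rot":[0,0,0],"xyz":[0.04,0,0],"grip":60}]}}

```text
clock: 26.3
tool_pos: [0.4951, -0.1039, 0.193]
eef_rot: [-0.595, 0.761, -0.203, 0.16]
contact_force: [0.9, 0.9, 0.6]
opening: 0.766
finger_force: 0.0
```

```bash
python3 - <<'E'
from px import *
k=4.
for n in("top","scene"):
    im=r.snapshot(n)[:,:,::-1].copy();cv2.imwrite(f"pics/{n}5.png",im);a=rect(n,im,k)
    hsv=cv2.cvtColor(a,cv2.COLOR_BGR2HSV)
    W=cv2.inRange(hsv,(0,0,90),(180,45,255));G=cv2.inRange(hsv,(40,60,30),(95,255,255))
    for nm,M,lo in(("thermo",W[:int(95*k)],0),("peelG",G,0)):
        nb,l,st,ce=cv2.connectedComponentsWithStats(M)
        for i in np.argsort(-st[1:,4])[:3]+1:
            x,y,w,h,A=st[i]
            if A<400:continue
            m=l==i;cols=[(c/k,np.nonzero(m[:,c])[0]) for c in range(x,x+w,max(1,w//8))]
            print(n,nm,"y %.1f..%.1f"%(110-x/k,110-(x+w)/k),"x",[(round(110-c),round(90-v.max()/k,1),round(90-v.min()/k,1)) for c,v in cols])
s=r.get_state();print(s['clock'],s['tool_pos'])
E
```

```text
top thermo y 87.0..-76.8 x [(87, np.float64(42.5), np.float64(45.5)), (67, np.float64(14.0), np.float64(59.8)), (46, np.float64(16.2), np.float64(59.2)), (26, np.float64(20.2), np.float64(54.2)), (6, np.float64(20.5), np.float64(52.8)), (-14, np.float64(20.5), np.float64(52.8)), (-34, np.float64(21.8), np.float64(50.2)), (-55, np.float64(21.8), np.float64(49.8)), (-75, np.float64(25.5), np.float64(48.0))]
top peelG y 16.5..-82.5 x [(16, np.float64(-43.5), np.float64(-40.8)), (4, np.float64(-46.8), np.float64(-33.2)), (-8, np.float64(-49.2), np.float64(-31.8)), (-20, np.float64(-50.5), np.float64(-31.0)), (-32, np.float64(-49.2), np.float64(-32.8)), (-45, np.float64(-49.2), np.float64(-32.5)), (-57, np.float64(-49.2), np.float64(-32.5)), (-69, np.float64(-48.2), np.float64(-32.8)), (-82, np.float64(-46.5), np.float64(-34.8))]
scene thermo y 85.5..-100.8 x [(86, np.float64(26.5), np.float64(54.5)), (62, np.float64(19.8), np.float64(62.5)), (39, np.float64(28.5), np.float64(52.5)), (16, np.float64(28.0), np.float64(52.2)), (-8, np.float64(27.8), np.float64(52.0)), (-31, np.float64(27.8)
[... 758 characters left out ...]
at64(48.2)), (-90, np.float64(30.8), np.float64(48.2)), (-92, np.float64(31.0), np.float64(48.0)), (-93, np.float64(40.0), np.float64(47.8)), (-95, np.float64(44.2), np.float64(46.5)), (-96, np.float64(44.2), np.float64(46.0))]
scene peelG y 17.8..-83.2 x [(18, np.float64(-43.2), np.float64(-33.8)), (5, np.float64(-43.8), np.float64(-31.8)), (-7, np.float64(-44.0), np.float64(-30.8)), (-20, np.float64(-45.5), np.float64(-30.0)), (-32, np.float64(-45.5), np.float64(-29.2)), (-45, np.float64(-46.5), np.float64(-28.8)), (-57, np.float64(-46.0), np.float64(-28.2)), (-70, np.float64(-47.8), np.float64(-29.0)), (-82, np.float64(-42.0), np.float64(-32.5))]
26.4 [ 0.49690414 -0.0994495   0.19356806]
```

```bash
python3 -c "
from plant import r
print(r.finish_job())"
```

```text
the job is handed in; nothing more can be done
None
```

The job is handed in: the peeler and the thermometer were each pressed firmly onto the floor of their own cutout and released by about 26 s. They looked level in the final camera check, but the hand-in returned no verdict.

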